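# Fill the vial pot and pin its sprung keeper shut

### The job

Get the vial carrier ready for the shaker: stand the two tall tubes upright in the two gaps of the round pot, one in each, lowering them in rather than dropping them, so that they complete the packed cluster of seven. Then swing the sprung keeper arm over the pot against its spring and lock it there by dropping the steel pin fully into the hole of the carrier's post, on the side the arm springs back to, so that the arm rests against the pin. Keep the five short vials standing in the pot and leave the beaker, the dish and the wash bottle where they are.

Things in the scene. Friction and masses are not known exactly. Their poses are not given: they have to be found in the camera images.
- carrier: Aluminium base plate 250 x 140 x 12 mm fixed to the bench, bearing the pot, the pivot post (far side) and a square pin post (robot's side of the pot). Origin: on the bench under the pot's centre; x points to the pivot, 90 mm away; z up.
- pivot (a point): Pivot of the keeper arm: on its vertical axis, at mid-thickness of the arm (146 mm above the bench); hub 32 mm across. Axes are the carrier's: z up, x from pot to pivot (the pivot post stands beyond the pot as seen from the robot). The pot's centre is 90 mm away along -x.
- pin_hole (a point): Centre of the mouth of the pin hole in the top of the pin post (34 x 34 mm, top 134 mm above the bench). Hole 13.5 mm wide, 3 mm chamfer, 36 mm deep, blind. Axes are the carrier's. From the pivot it lies 190 mm along the carrier's -x and 14 mm along -y, the arm's springing-back side: a pin in it stands against the side of the closed arm.
- keeper (a joint): Keeper arm angle, rad. 0: sprung open against its stop, off to the carrier's -y side; grows clockwise seen from above; 1.45 is straight over the pot's centre (stop at 1.6; resting on the seated pin: about 1.44). Preloaded spring, 0.3 N m/rad: 190 mm from the pivot it pushes back with 1.1 N open, 3.5 N over the pot. Let go, it springs open.
- keeper_push (a point): On the steel keeper arm's centreline, 190 mm from the pivot. Bar 18 mm wide, 16 thick, underside 138 mm above the bench, reaching 215 mm from the pivot, with a crossbar 76 x 16 mm, 90 mm from the pivot. It passes 4 mm over the pin post and 12 mm over tubes in the pot. Axes turn with the arm: x towards the pivot, -y to its springing-back side, where the pin pushes.
- pin_c (a point): Loose steel pin, 95 mm tall: half-way up its axis (z). Round head at the top, 18 mm across, 30 tall, its middle 32.5 mm above this point; shank 10 mm across, foot tapered to 6 over 7 mm. Starts upright in a loose 30 mm deep hole in a fixed grey block, 60 x 60 x 40 mm. Held by the head, its shank can push the arm round. Seated, this point is 11.5 mm above the post's hole mouth.
- tube_a_c (a point): Tall white tube with grey cap, 28 mm across, 110 mm tall, foot tapered to 20 mm over the last 10 mm, 35 to 70 g, standing loose on the bench; the point is half-way up its axis, z along it. Identical to the other one. Grasp it within its top 35 mm so that the fingers stay above the short vials.
- tube_b_c (a point): The other tall tube, as the first.
- gap_1 (a point): Centre of one free place in the pot, on the pot's inner floor, 16 mm above the bench; 30 mm from the pot's centre, on the side of the open keeper arm. Pot: white, fixed to the carrier, 99 mm outside and 91 mm inside diameter, 45 mm high, floor 4 mm thick. A tube standing in place has its mid-point 55 mm above this point.
- gap_2 (a point): Centre of the other free place, opposite the first across the pot's centre, on its inner floor.
- beaker: Bystander: glass beaker, 66 mm across, 85 mm tall; origin at the centre of its underside.
- dish: Bystander: closed white culture dish, 90 mm across, 18 mm high; origin at the centre of its underside.
- wash_bottle: Bystander: white wash bottle, 66 mm across, 165 mm tall; origin at the centre of its underside.
- vial0_c (a point): Short amber vial with white cap, 28 mm across, 55 mm tall, loose in the pot (at its centre); the point is half-way up its axis, z along it. Its top is 71 mm above the bench.
- vial1_c (a point): Short amber vial with white cap, 28 mm across, 55 mm tall, loose in the pot (round its wall); the point is half-way up its axis, z along it. Its top is 71 mm above the bench.
- vial2_c (a point): Short amber vial with white cap, 28 mm across, 55 mm tall, loose in the pot (round its wall); the point is half-way up its axis, z along it. Its top is 71 mm above the bench.
- vial3_c (a point): Short amber vial with white cap, 28 mm across, 55 mm tall, loose in the pot (round its wall); the point is half-way up its axis, z along it. Its top is 71 mm above the bench.
- vial4_c (a point): Short amber vial with white cap, 28 mm across, 55 mm tall, loose in the pot (round its wall); the point is half-way up its axis, z along it. Its top is 71 mm above the bench.

How it is judged (in metres and radians):
On the way, in this order (a step that is already met when the one before it is completed fails the run):
1. one tall tube stands released in a gap of the pot ((((horizontal distance between tube_a_c and gap_1 below 0.01 m and z of tube_a_c in the frame of gap_1 between 0.048 and 0.061 m and angle between tube_a_c's own z axis and vertical below 0.12 rad) and contact force between the fingers and tube_a below 0.1 N) or ((horizontal distance between tube_a_c and gap_2 below 0.01 m and z of tube_a_c in the frame of gap_2 between 0.048 and 0.061 m and angle between tube_a_c's own z axis and vertical below 0.12 rad) and contact force between the fingers and tube_a below 0.1 N) or ((horizontal distance between tube_b_c and gap_1 below 0.01 m and z of tube_b_c in the frame of gap_1 between 0.048 and 0.061 m and angle between tube_b_c's own z axis and vertical below 0.12 rad) and contact force between the fingers and tube_b below 0.1 N) or ((horizontal distance between tube_b_c and gap_2 below 0.01 m and z of tube_b_c in the frame of gap_2 between 0.048 and 0.061 m and angle between tube_b_c's own z axis and vertical below 0.12 rad) and contact force between the fingers and tube_b below 0.1 N))), for 0.2 s.
2. both tall tubes stand released in the pot, one in each gap ((((horizontal distance between tube_a_c and gap_1 below 0.01 m and z of tube_a_c in the frame of gap_1 between 0.048 and 0.061 m and angle between tube_a_c's own z axis and vertical below 0.12 rad) and (horizontal distance between tube_b_c and gap_2 below 0.01 m and z of tube_b_c in the frame of gap_2 between 0.048 and 0.061 m and angle between tube_b_c's own z axis and vertical below 0.12 rad) and contact force between the fingers and tube_a below 0.1 N and contact force between the fingers and tube_b below 0.1 N) or ((horizontal distance between tube_a_c and gap_2 below 0.01 m and z of tube_a_c in the frame of gap_2 between 0.048 and 0.061 m and angle between tube_a_c's own z axis and vertical below 0.12 rad) and (horizontal distance between tube_b_c and gap_1 below 0.01 m and z of tube_b_c in the frame of gap_1 between 0.048 and 0.061 m and angle between tube_b_c's own z axis and vertical below 0.12 rad) and contact force between the fingers and tube_a below 0.1 N and contact force between the fingers and tube_b below 0.1 N))), for 0.2 s.
3. the keeper arm is swung over the pot (value of joint keeper between 1.38 and 1.56 rad), for 0.1 s.
At the end, for the whole second after the job is handed in: Tall tubes upright (0.12 rad) on the pot's floor (7 mm), one within 10 mm of each gap's centre; keeper at 1.38 to 1.56 rad, pin 25 mm or more deep in the post's hole, within 0.2 rad of upright; five vials upright within 15 mm of their starts; all released and at rest (all of step 3 and (((horizontal distance between tube_a_c and gap_1 below 0.01 m and z of tube_a_c in the frame of gap_1 between 0.048 and 0.061 m and angle between tube_a_c's own z axis and vertical below 0.12 rad) and (horizontal distance between tube_b_c and gap_2 below 0.01 m and z of tube_b_c in the frame of gap_2 between 0.048 and 0.061 m and angle between tube_b_c's own z axis and vertical below 0.12 rad) and contact force between the fingers and tube_a below 0.1 N and contact force between the fingers and tube_b below 0.1 N) or ((horizontal distance between tube_a_c and gap_2 below 0.01 m and z of tube_a_c in the frame of gap_2 between 0.048 and 0.061 m and angle between tube_a_c's own z axis and vertical below 0.12 rad) and (horizontal distance between tube_b_c and gap_1 below 0.01 m and z of tube_b_c in the frame of gap_1 between 0.048 and 0.061 m and angle between tube_b_c's own z axis and vertical below 0.12 rad) and contact force between the fingers and tube_a below 0.1 N and contact force between the fingers and tube_b below 0.1 N)) and horizontal distance between pin_c and pin_hole below 0.012 m and z of pin_c in the frame of pin_hole below 0.0225 m and angle between pin_c's own z axis and vertical below 0.2 rad and distance of each of vial0_c, vial1_c, vial2_c, vial3_c, vial4_c from where it was at the start of the episode below 0.015 m and angle between each of vial0_c, vial1_c, vial2_c, vial3_c, vial4_c's own z axis and vertical below 0.15 rad and linear speed of each of tube_a, tube_b, pin below 0.03 m/s and velocity of joint keeper between -0.05 and 0.05 rad/s); the robot touches nothing.
It fails at once if a tall tube is dropped or knocked over ((contact force between the fingers and tube_a below 0.1 N and linear speed of tube_a above 0.7 m/s) or (contact force between the fingers and tube_b below 0.1 N and linear speed of tube_b above 0.7 m/s)).
It fails at once if a bystander is moved more than 30 mm or tipped (distance of any of beaker, dish, wash_bottle from where it was at the start of the episode above 0.03 m or angle between any of beaker, dish, wash_bottle's own z axis and vertical above 0.4 rad).
It also fails if it takes over 72 s, if anything falls off the work surface, if the arm or the gripper's body presses on something with over 40 N, if the wrist force passes 120 N, or if a joint passes its speed limit or range.

### The arm

A 6-joint arm with a two-finger parallel gripper is mounted at the origin on the work surface. World frame = base frame: x ahead of the robot, y to its left, z up, the work surface at z = 0. Lengths are in m, angles in degrees, forces in N, time in s.
With the tool pointing down it reaches from about 0.3 to 0.75 m from the base axis. Payload 8.5 kg.
Tool frame: the origin (TCP) lies on the centre line of the jaws, within the pads' length; the fingertips stand 17 mm ahead of it and the grasp point (between the pads) lies 2 mm behind it; z points along the fingers, y is the direction in which the jaws open and shut (so a half turn about z gives the same grasp; the last joint's range is limited). The gripper opens to 85 mm and grips with 20 to 120 N. Pads are 22 mm wide; open, the fingers measure 114 mm over their backs; the gripper's body (76 mm by 85 mm) begins 54 mm behind the grasp point. The pads swing forward as they close: fully open they stand 13 mm farther back than shut.
Start: joints at [60.774, 21.807, 74.336, -0, 83.858, -12.336], TCP at [0.16, 0.526, 0.248] pointing down, gripper open.
Joint ranges: [-178.18, 178.18], [-50.72, 133.34], [12.68, 142.11], [-81.47, 261.47], [9.98, 163.14], [-165.26, 165.26]. Speed limits (degrees/s): [136.94, 136.94, 180, 180, 180, 180].

### API

Orientations are given as a 3x3 rotation matrix whose columns are the frame's x, y, z axes.
In Python, from rig import env, imaging, close_job gives the robot as it stands.
- The arm moves only by the tool step_arm, never from a script. Its argument "steps" is one flat list of numbers, 7 for each row, row after row: the opening, from 0 (shut) to 1 (fully open), then the shift along the tool's x, y, z as a fraction of full scale, then the turn, a rotation vector about the tool's x, y, z as a fraction of full scale. A call has 1 to 10 rows; each row is the pose to reach, as a shift and turn from the pose commanded when the call began, along the tool's axes at that moment; what a row does not reach only later rows make up. Full scale, the value 1, is 0.3 m for a shift and 45 degrees for a turn. A row lasts 1/10 s, in which the tool goes at most 50 mm and 8.59 degrees, less where a joint would pass 70% of its speed; a pose out of reach is approached as far as the arm can. A call with a number of a shift or a turn outside -1 to 1 is refused whole. A call with a gripper value outside its range is refused whole. The fingers move at their own pace and stop on an object; "grip_force" is the grip in N (left out, the last holds). Time passes only in rows, so rows that repeat a pose let the fingers close. It gives the time, the measured TCP pose, the force and the opening at its end, in the units of the state.
- env.observe(): the state, without advancing time (a new reading comes with each control period).
- imaging.get_image(name): name is "scene" or "top" or "wrist"; returns (picture, depth): 480x640x3 uint8, blue, green, red; 480x640 float32, m along the optical axis (not along the pixel's ray), 0 where there is no reading.
- imaging.get_calibration(name): a dict with "camera_matrix" (3x3 intrinsics, pixels), "world_from_camera" (4x4, takes a point from camera to world coordinates). Camera axes: x right, y down, z forward; pixel columns grow to the right and rows downward; lengths in m; the calibration is good to about 2 mm. A picture is of the moment at which its call begins: read the wrist's pose just before it. get_calibration takes no time and is no camera call; for the wrist camera it gives the pose at the moment of the call.
- close_job(): hands the job in, once; it reports no verdict.
Trained networks look in the newest picture that a camera, given by its name, has taken for a name from the list of things; names that differ only in an ending like _2 or _b are one class to them, and where a whole thing is asked for, a point or a joint stands for the part that bears it (a point fixed in the world has none). Each returns a list of dicts, best first, with "score" (0 to 1); they miss things now and then, are a little off and sometimes report something else, mostly with a low value. They report only what shows in the picture. A call takes as long as a camera call.
- imaging.spot_in(camera, target): "pixel" ([column, row] in pixels, amid what is visible of it).
- imaging.regions_of(camera, target): "mask" (480x640 bool, what is visible of it) and "pixel" ([column, row] in pixels, amid what is visible of it).
- imaging.pinpoint(camera, target): "pixel" ([column, row] in pixels: a listed point, or the origin of a listed thing).
The state is a dict: "time_s": time; "q": joint angles; "qvel": joint speeds; "joint_efforts": joint torques, N m; "position": TCP position; "tool_rot": TCP orientation; "ft_force": force on the tool from outside, world axes, zero at the start; "wrist_torque": the same for the moment, N m; "grip_width": finger opening in m.
Only numpy, scipy, OpenCV 4.12 (cv2) and the standard library are available. Lean on these libraries where they do the work, as an engineer would, in place of code of your own. Each camera call takes 0.05 s, during which the arm holds its last target.

## Working session

There is one attempt and no reset: what is moved stays moved. The work goes in short steps, Python scripts to look and compute and a tool call to move; the robot and the scene stay as the last step left them, time stands still between calls to the robot, and variables do not carry over. Pictures are saved under pics/ and viewed, and the job is handed in when it is done.

Besides the shell and the picture viewer there is one more tool, called after "Emit:" as a command line: name --argument value ..., lists and objects as JSON in quotes. step_arm: Moves the arm, as the interface text tells. Shift numbers are shares of 0.3 m and turn numbers shares of 45 degrees, none past 1 either way. Its arguments: {"type":"object","properties":{"steps":{"type":"array","items":{"type":"number"}},"grip_force":{"type":"number"}},"required":["steps"]}

```bash
mkdir -p pics; ls; cat > h.py <<'E'
import numpy as np, cv2
from rig import env, imaging
def snap(name, fn=None):
    im,d=imaging.get_image(name); im=np.array(im)
    if fn: cv2.imwrite('pics/'+fn,im)
    return im,np.array(d)
def cal(name):
    c=imaging.get_calibration(name); return np.array(c["camera_matrix"]),np.array(c["world_from_camera"])
def ray(name,px):
    K,T=cal(name); r=np.linalg.inv(K)@np.array([px[0],px[1],1.0]); return T[:3,3],T[:3,:3]@r
def atz(name,px,z):
    o,d=ray(name,px); return o+d*(z-o[2])/d[2]
def dep(name,px,d):
    o,r=ray(name,px); return o+r*d
def proj(name,p):
    K,T=cal(name); q=T[:3,:3].T@(np.array(p)-T[:3,3]); q=K@q; return q[:2]/q[2]
def tri(obs):
    A=np.zeros((3,3));b=np.zeros(3)
    for o,d in obs:
        d=d/np.linalg.norm(d);P=np.eye(3)-np.outer(d,d);A+=P;b+=P@o
    x=np.linalg.solve(A,b); return x,[np.linalg.norm((np.eye(3)-np.outer(d,d)/(d@d))@(x-o)) for o,d in obs]
def cloud(name,d):
    K,T=cal(name); v,u=np.mgrid[:480,:640]; 
    P=np.stack([(u-K[0,2])/K[0,0]*d,(v-K[1,2])/K[1,1]*d,d],-1)
    return P@T[:3,:3].T+T[:3,3]
E
python3 - <<'E'
from h import *
s=env.observe(); print(s)
for n in ("scene","top"):
    im,d=snap(n,n+'0.png')
    K,T=cal(n); print(n,K[0,0],T.round(3))
    np.save(n+'0.npy',d)
    for t in ["carrier","pivot","pin_hole","keeper_push","pin_c","tube_a_c","gap_1","vial0_c","beaker","dish","wash_bottle"]:
        r=imaging.pinpoint(n,t)
        for q in r[:6]: print(t,np.round(q["pixel"],1),round(q["score"],2))
E
```

```text
pics
{'time_s': 0.0, 'q': array([ 6.07745160e+01,  2.18414151e+01,  7.43830910e+01,  4.57508429e-04,
        8.38547229e+01, -1.23363983e+01]), 'qvel': array([-0.02841626, -0.03064906, -0.03197272, -0.13039932,  0.04133227,
        0.07918905]), 'joint_efforts': array([ 5.60285152e-04, -4.48453939e+01, -2.31274742e+01, -2.51497722e-04,
        4.80370276e-03,  3.77880639e-06]), 'position': array([0.15967082, 0.52605951, 0.24771754]), 'tool_rot': array([[-9.56868589e-01,  2.90520287e-01, -6.82081638e-04],
       [ 2.90520930e-01,  9.56867881e-01, -1.20290727e-03],
       [ 3.03193045e-04, -1.34918318e-03, -9.99999044e-01]]), 'ft_force': array([ 0.34621315, -0.15317485, -0.15087313]), 'wrist_torque': array([-0.00626494,  0.01584605,  0.03381399]), 'grip_width': 0.08545970363845984}
scene 618.3296066757455 [[ 0.802  0.474 -0.363  0.955]
 [ 0.597 -0.622  0.507 -0.537]
 [ 0.014 -0.623 -0.782  0.98 ]
 [ 0.     0.     0.     1.   ]]
carrier [336. 263.] 0.69
carrier [336.9 258.4] 0.21
pivot [380.8 234.9] 0.71
pin_hole [290.8 195.4] 0.89
keeper_push [301.1 301.4] 0.77
pin_c [349.8 255.4] 0.22
[... 213 characters left out ...]
1 [322.2 239.5] 0.29
vial0_c [337.7 247.8] 0.5
beaker [335.4 189.3] 0.65
wash_bottle [479.  228.4] 0.75
top 543.3526806616203 [[ 8.000e-03 -9.930e-01  1.160e-01  4.040e-01]
 [-1.000e+00 -5.000e-03  2.300e-02 -1.000e-03]
 [-2.200e-02 -1.170e-01 -9.930e-01  1.071e+00]
 [ 0.000e+00  0.000e+00  0.000e+00  1.000e+00]]
pivot [303.9 157.9] 0.59
pin_hole [301.7 267.4] 0.7
keeper_push [408.1 174.7] 0.98
keeper_push [286.7 212. ] 0.59
keeper_push [315.3 223.2] 0.51
pin_c [516.7 274.9] 0.43
tube_a_c [203.3 218.7] 0.44
gap_1 [317.1 226.1] 0.89
gap_1 [287.9 212.4] 0.7
vial0_c [305.2 213.3] 0.66
beaker [219.9 278.3] 0.61
dish [458.4 334.5] 0.59
wash_bottle [184.9 133.2] 0.82
wash_bottle [314.7 211.2] 0.18
```

View pics/scene0.png

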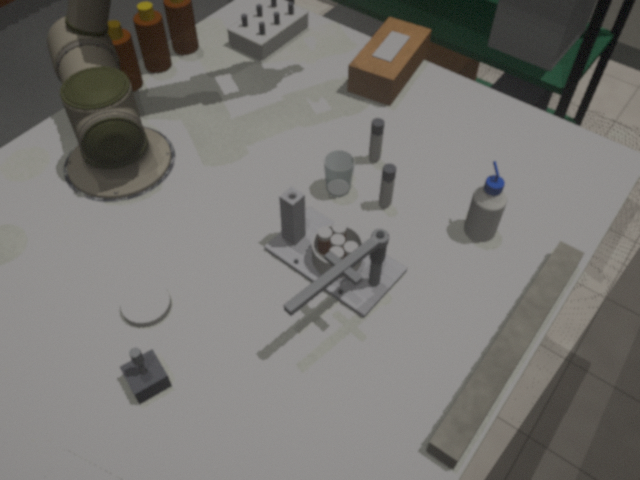

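View pics/top0.png

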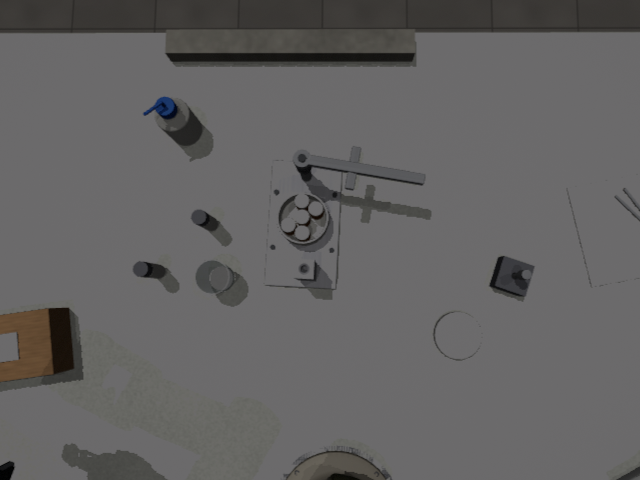

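```bash
python3 - <<'E'
from h import *
d=np.load('top0.npy'); C=cloud('top',d)
def blob(u,v,w,zlo,zhi):
    S=C[v-w:v+w,u-w:u+w].reshape(-1,3); m=(S[:,2]>zlo)&(S[:,2]<zhi); S=S[m]
    print((u,v),len(S),'mid',((S.min(0)+S.max(0))/2).round(4),'mean',S.mean(0).round(4),'ext',np.ptp(S,0).round(4),'medz',np.median(S[:,2]).round(4)); return S
print('bench',np.median(C[330:400,330:400,2]))
blob(200,217,25,.095,.13);blob(142,269,25,.095,.13)
blob(303,158,12,.145,.17)
blob(304,268,18,.12,.14)
blob(525,274,20,.06,.15);blob(513,277,30,.03,.05)
blob(302,217,32,.055,.09)
for n,t in (("pin",(.0,)),):pass
for nm,(pt,ps) in {'pivot':((303.9,157.9),(380.8,234.9)),'hole':((301.7,267.4),(290.8,195.4)),'push':((408.1,174.7),(301.1,301.4)),
 'gap1':((317.1,226.1),(325.8,258)),'gap2':((287.9,212.4),(351.8,251.6)),'v0':((305.2,213.3),(337.7,247.8)),'hole_px':((304,268),(292,194))}.items():
    x,e=tri([ray('top',pt),ray('scene',ps)]); print(nm,x.round(4),np.round(e,4))
for nm,p,z in (('pivot',(303.9,157.9),.146),('hole',(301.7,267.4),.134),('push',(408.1,174.7),.146),('gap1',(317.1,226.1),.016),('gap2',(287.9,212.4),.016)):
    print(nm,atz('top',p,z).round(4))
im=cv2.imread('pics/top0.png'); im=cv2.convertScaleAbs(im,alpha=1.8)
cv2.imwrite('pics/tc.png',cv2.resize(im[130:310,180:460],None,fx=2.8,fy=2.8,interpolation=2))
im=cv2.imread('pics/scene0.png'); im=cv2.convertScaleAbs(im,alpha=1.6)
cv2.imwrite('pics/sc.png',cv2.resize(im[110:320,250:430],None,fx=2.8,fy=2.8,interpolation=2))
E
```

```text
bench -0.0017001994095563466
(200, 217) 205 mid [0.5433 0.2478 0.1047] mean [0.5434 0.247  0.1073] ext [0.0263 0.0277 0.0191] medz 0.1079
(142, 269) 218 mid [0.4495 0.3496 0.105 ] mean [0.4494 0.3481 0.1073] ext [0.0255 0.0286 0.0178] medz 0.108
(303, 158) 310 mid [0.6405 0.0581 0.1521] mean [0.6395 0.0578 0.1527] ext [0.031  0.0367 0.014 ] medz 0.1524
(304, 268) 352 mid [0.4502 0.0563 0.1291] mean [0.4506 0.0558 0.1318] ext [0.0345 0.0348 0.0158] medz 0.132
(525, 274) 133 mid [ 0.445  -0.3349  0.0838] mean [ 0.4445 -0.3327  0.097 ] ext [0.0171 0.0173 0.0463] medz 0.1014
(513, 277) 931 mid [ 0.4444 -0.3347  0.0401] mean [ 0.4442 -0.3319  0.0381] ext [0.075  0.0759 0.0197] medz 0.0383
(302, 217) 1064 mid [0.5513 0.065  0.0648] mean [0.5506 0.0654 0.0668] ext [0.0977 0.0967 0.0195] medz 0.0686
pivot [0.6425 0.0593 0.1572] [0.0031 0.0031]
hole [0.4514 0.0587 0.1325] [0.002 0.002]
push [ 0.6139 -0.1224  0.1469] [0.0008 0.0008]
gap1 [0.5409 0.0407 0.0288] [0.0036 0.0036]
gap2 [0.5675 0.0968 0.0125] [0.0003 0.0003]
v0 [0.5589 0.0597 0.0563] [0.0002 0.0002]
hole_px [0.4523 0.0566 0.1381] [0.0011 0.0011]
pivot [0.643  0.0578 0.146 ]
hole [0.4527 0.06   0.134 ]
push [ 0.6136 -0.1231  0.146 ]
gap1 [0.5399 0.0386 0.016 ]
gap2 [0.5668 0.0963 0.016 ]
```

View pics/tc.png

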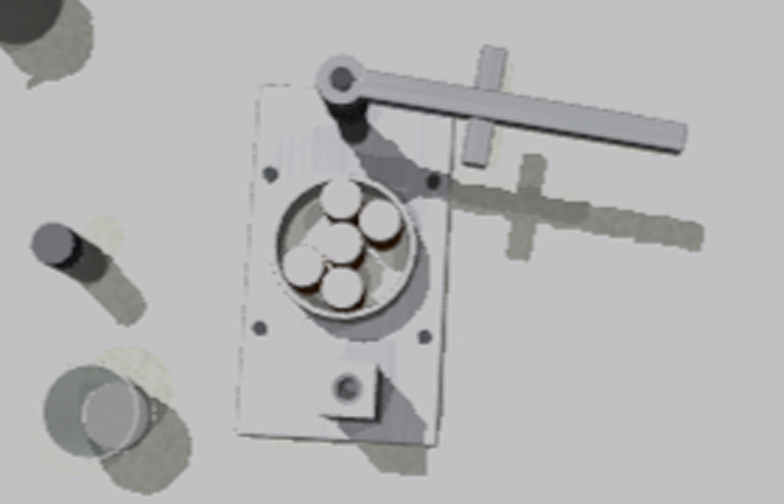

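View pics/sc.png

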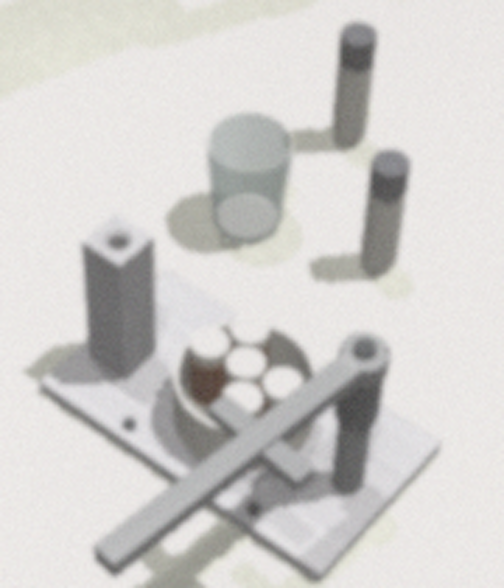

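```bash
cat >> h.py <<'E'
def tf():
    s=env.observe(); return np.array(s["position"]),np.array(s["tool_rot"])
def togo(p,yaw=None):
    """shift numbers (tool axes, fraction) and turn for target TCP p, tool-down with y-axis heading yaw(deg)"""
    P,R=tf(); print('from',P.round(4),'yaw',np.degrees(np.arctan2(R[1,1],R[0,1])).round(2))
    print('shift',(R.T@(np.array(p)-P)/.3).round(4))
    if yaw is not None:
        a=np.radians(yaw); y=np.array([np.cos(a),np.sin(a),0]); z=np.array([0,0,-1.]); x=np.cross(y,z)
        Rt=np.stack([x,y,z],1); rv=cv2.Rodrigues(R.T@Rt)[0].ravel(); print('turn',(np.degrees(rv)/45).round(4))
E
python3 - <<'E'
from h import *
K,T=cal('wrist'); P,R=tf(); print(K[0,0],(R.T@(T[:3,3]-P)).round(4)); print((R.T@T[:3,:3]).round(3))
togo([.52,.08,.38],-25)
E
```

```text
410.55251981539595 [ 0.0796 -0.0004 -0.1258]
[[-0.    -0.951 -0.31 ]
 [ 1.    -0.     0.   ]
 [-0.    -0.31   0.951]]
from [0.1598 0.5263 0.2483] yaw 73.11
shift [-1.5811 -1.0745 -0.4389]
turn [-0.     -0.      2.1802]
```

Emit:
step_arm --steps '[1, -1, -0.68, -0.44, 0, 0, 1, 1, -1, -0.68, -0.44, 0, 0, 1, 1, -1, -0.68, -0.44, 0, 0, 1, 1, -1, -0.68, -0.44, 0, 0, 1, 1, -1, -0.68, -0.44, 0, 0, 1, 1, -1, -0.68, -0.44, 0, 0, 1, 1, -1, -0.68, -0.44, 0, 0, 1, 1, -1, -0.68, -0.44, 0, 0, 1, 1, -1, -0.68, -0.44, 0, 0, 1]'

```text
time_s: 2.1
position: [0.39, 0.2414, 0.3815]
tool_rot: [[-0.467, 0.884, 0.003], [0.884, 0.467, 0.0], [-0.001, 0.002, -1.0]]
ft_force: [-0.1, 0.4, -0.1]
grip_width: 0.0853
```

```bash
python3 - <<'E'
from h import *
togo([.52,.08,.38],-25)
E
```

```text
from [0.39   0.2414 0.3815] yaw 27.83
shift [-0.6779  0.1321  0.0062]
turn [ 0.0037 -0.      1.1739]
```

Emit:
step_arm --steps '[1, -0.68, 0.13, 0, 0, 0, 1, 1, -0.68, 0.13, 0, 0, 0, 1, 1, -0.68, 0.13, 0, 0, 0, 1, 1, -0.68, 0.13, 0, 0, 0, 1, 1, -0.68, 0.13, 0, 0, 0, 1, 1, -0.68, 0.13, 0, 0, 0, 1, 1, -0.68, 0.13, 0, 0, 0, 1]'

```text
time_s: 2.8
position: [0.5181, 0.0825, 0.3799]
tool_rot: [[0.291, 0.957, -0.001], [0.957, -0.291, 0.0], [-0.0, -0.001, -1.0]]
ft_force: [-0.4, -0.2, -1.2]
grip_width: 0.0848
```

```bash
python3 - <<'E'
from h import *
print(tf()[0])
im,d=snap('wrist','w1.png'); np.save('w1.npy',d)
K,T=cal('wrist'); np.save('w1T.npy',T)
for t,z in (("pivot",.146),("pin_hole",.134),("gap_1",.016),("vial0_c",.0435),("carrier",0)):
    for q in imaging.pinpoint('wrist',t)[:5]: print(t,np.round(q["pixel"],1),round(q["score"],2),atz('wrist',q["pixel"],z).round(4))
E
```

```text
[0.51811045 0.08251687 0.37989257]
pivot [461.  177.6] 0.74 [0.6414 0.0637 0.146 ]
pin_hole [260.8 237.7] 0.67 [0.4512 0.0588 0.134 ]
gap_1 [360.4 148.1] 0.93 [0.5714 0.0977 0.016 ]
gap_1 [348.2 200.1] 0.83 [0.541  0.0418 0.016 ]
vial0_c [352.  180.8] 0.96 [0.5512 0.0686 0.0435]
```

View pics/w1.png

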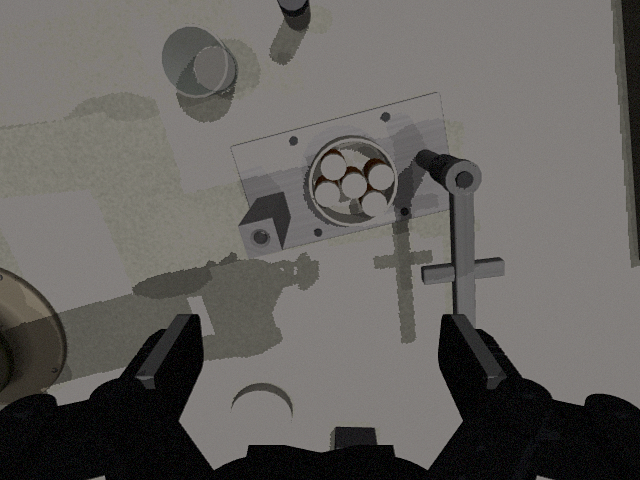

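```bash
python3 - <<'E'
from h import *
from scipy.optimize import least_squares
d=np.load('w1.npy'); C=cloud('wrist',d); 
im=cv2.imread('pics/w1.png'); cv2.imwrite('pics/w1c.png',cv2.resize(cv2.convertScaleAbs(im[80:290,220:500],alpha=1.8),None,fx=2.8,fy=2.8,interpolation=2))
print('bench',np.median(C[300:320,40:120,2]))
# hub edges, hole post
def blob(u,v,w,zlo,zhi):
    S=C[v-w:v+w,u-w:u+w].reshape(-1,3); m=(S[:,2]>zlo)&(S[:,2]<zhi); S=S[m]
    print((u,v),len(S),'mid',((S.min(0)+S.max(0))/2).round(4),'mean',S.mean(0).round(4),'ext',np.ptp(S,0).round(4)); return S
blob(462,177,22,.14,.17); blob(260,238,30,.125,.145)
def fit(uv,z,r):
    pts=np.array([atz('wrist',p,z)[:2] for p in uv]); f=lambda q:np.hypot(*(pts-q).T)-r
    s=least_squares(f,pts.mean(0)); return s.x,np.abs(s.fun).max()
g=cv2.cvtColor(im,cv2.COLOR_BGR2GRAY)
# rim: cloud pts z .05-.062
S=C[120:240,295:410].reshape(-1,3); m=(S[:,2]>.050)&(S[:,2]<.0605); S=S[m]
r=np.hypot(S[:,0]-.552,S[:,1]-.066); S=S[(r>.042)&(r<.053)]
s=least_squares(lambda q:np.hypot(S[:,0]-q[0],S[:,1]-q[1])-.0475,[.552,.066],loss='soft_l1',f_scale=.001); print('pot',s.x,len(S))
S=C[120:240,295:410].reshape(-1,3); S=S[(S[:,2]>.066)&(S[:,2]<.08)]
# cluster caps
k=np.float32(S[:,:2]); 
for i in range(3):
    _,l,c=cv2.kmeans(k,5,None,(3,100,1e-6),10,2)
print(c.round(4))
for (u,v) in ((332,166),(378,176),(353,186),(328,193),(374,205)): print(atz('wrist',(u,v),.071).round(4))
E
```

```text
bench 0.0005832051747517997
(462, 177) 1299 mid [0.6407 0.0622 0.1506] mean [0.6389 0.0647 0.1544] ext [0.0321 0.0353 0.0206]
(260, 238) 1245 mid [0.4506 0.0586 0.1312] mean [0.4511 0.0596 0.1338] ext [0.0354 0.0359 0.0124]
pot [0.5510873  0.06856378] 1114
[[0.5354 0.0941]
 [0.5665 0.0433]
 [0.5212 0.068 ]
 [0.5807 0.0695]
 [0.5509 0.0686]]
[0.5346 0.0951 0.071 ]
[0.5784 0.0708 0.071 ]
[0.5501 0.0681 0.071 ]
[0.5223 0.0686 0.071 ]
[0.5664 0.0414 0.071 ]
```

View pics/w1c.png

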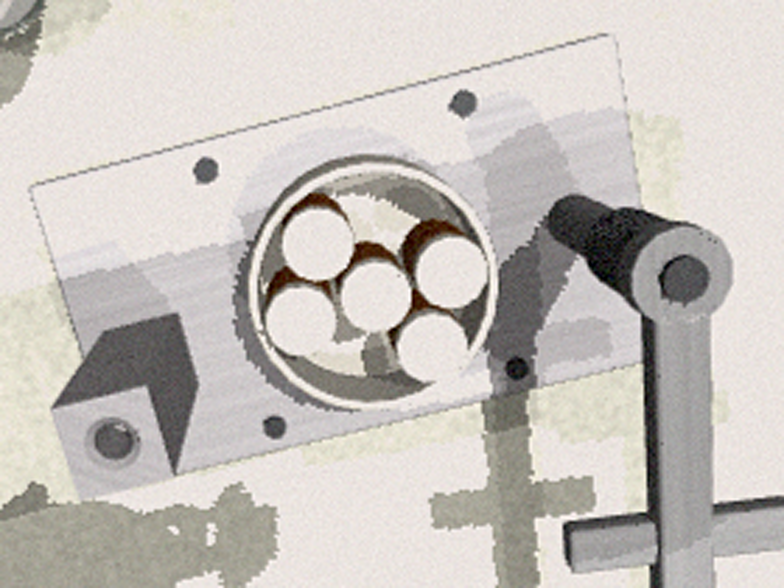

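```bash
python3 - <<'E'
from h import *
togo([.5435,.248,.20],-28)
E
```

```text
from [0.5179 0.0828 0.3805] yaw -16.82
shift [ 0.5519 -0.0777  0.6015]
turn [ 3.000e-04 -1.000e-04  2.484e-01]
```

Emit:
step_arm --steps '[0.8, 0.55, -0.08, 0.6, 0, 0, 0.25, 0.8, 0.55, -0.08, 0.6, 0, 0, 0.25, 0.8, 0.55, -0.08, 0.6, 0, 0, 0.25, 0.8, 0.55, -0.08, 0.6, 0, 0, 0.25, 0.8, 0.55, -0.08, 0.6, 0, 0, 0.25, 0.8, 0.55, -0.08, 0.6, 0, 0, 0.25, 0.8, 0.55, -0.08, 0.6, 0, 0, 0.25, 0.8, 0.55, -0.08, 0.6, 0, 0, 0.25]'

```text
time_s: 3.9
position: [0.5436, 0.2467, 0.2018]
tool_rot: [[0.472, 0.882, 0.003], [0.882, -0.472, 0.0], [0.002, 0.002, -1.0]]
ft_force: [-0.4, -0.5, 0.2]
grip_width: 0.0685
```

```bash
python3 - <<'E'
from h import *
print(tf()[0])
im,d=snap('wrist','w2.png'); C=cloud('wrist',d)
for q in imaging.pinpoint('wrist','tube_a_c')[:3]: print(np.round(q["pixel"],1),round(q["score"],2),atz('wrist',q["pixel"],.055).round(4))
S=C.reshape(-1,3); S=S[(S[:,2]>.1)&(S[:,2]<.125)&(np.hypot(S[:,0]-.543,S[:,1]-.248)<.03)]
print(len(S),((S.min(0)+S.max(0))/2).round(4),np.median(S,0).round(4),np.ptp(S,0).round(4))
togo([.5435,.248,.095],-28)
E
```

```text
[0.54356865 0.24667992 0.20183457]
[114.9 153.5] 0.83 [0.4483 0.3525 0.055 ]
1956 [0.5436 0.2515 0.1062] [0.5443 0.2527 0.1103] [0.0272 0.0276 0.0123]
from [0.5436 0.2464 0.2019] yaw -28.2
shift [ 0.0038 -0.0036  0.3565]
turn [ 0.0028 -0.0023 -0.0045]
```

View pics/w2.png

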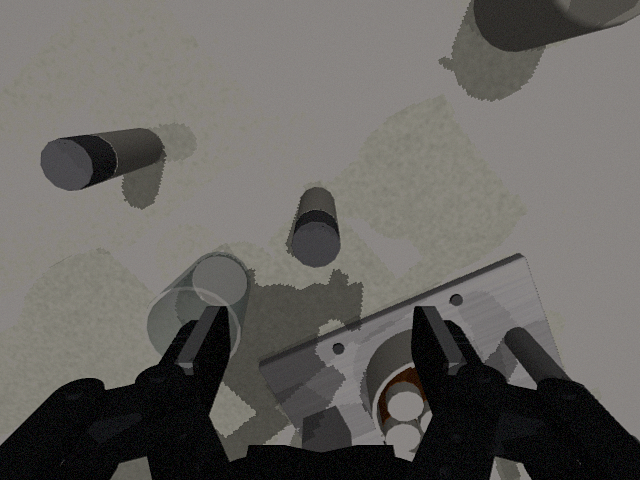

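Emit:
step_arm --steps '[0.8, 0.01, -0.005, 0.355, 0, 0, 0, 0.8, 0.01, -0.005, 0.355, 0, 0, 0, 0.8, 0.01, -0.005, 0.355, 0, 0, 0, 0.8, 0.01, -0.005, 0.355, 0, 0, 0, 0.8, 0.01, -0.005, 0.355, 0, 0, 0, 0, 0.01, -0.005, 0.355, 0, 0, 0, 0, 0.01, -0.005, 0.355, 0, 0, 0, 0, 0.01, -0.005, 0.355, 0, 0, 0, 0, 0.01, -0.005, 0.355, 0, 0, 0, 0, 0.01, -0.005, 0.355, 0, 0, 0]' --grip_force 30

```text
time_s: 5.0
position: [0.5436, 0.2508, 0.0951]
tool_rot: [[0.472, 0.882, 0.002], [0.882, -0.472, 0.001], [0.001, 0.001, -1.0]]
ft_force: [-1.1, 0.0, 7.2]
grip_width: 0.0272
```

Emit:
step_arm --steps '[0, 0, 0, -0.37, 0, 0, 0, 0, 0, 0, -0.37, 0, 0, 0, 0, 0, 0, -0.37, 0, 0, 0, 0, 0, 0, -0.37, 0, 0, 0]'

```text
time_s: 5.4
position: [0.5437, 0.2507, 0.2069]
tool_rot: [[0.471, 0.882, 0.004], [0.882, -0.471, 0.001], [0.003, 0.003, -1.0]]
ft_force: [0.3, -0.5, -0.3]
grip_width: 0.0271
```

```bash
python3 - <<'E'
from h import *
togo([.5369,.0413,.195],-28)
E
```

```text
from [0.5437 0.2507 0.2069] yaw -28.13
shift [-0.6265  0.309   0.0388]
turn [ 0.0042 -0.0037 -0.0029]
```

Emit:
step_arm --steps '[0, -0.6265, 0.309, 0.02, 0, 0, 0, 0, -0.6265, 0.309, 0.02, 0, 0, 0, 0, -0.6265, 0.309, 0.02, 0, 0, 0, 0, -0.6265, 0.309, 0.02, 0, 0, 0, 0, -0.6265, 0.309, 0.02, 0, 0, 0, 0, -0.6265, 0.309, 0.02, 0, 0, 0, 0, -0.6265, 0.309, 0.02, 0, 0, 0]'

```text
time_s: 6.1
position: [0.5359, 0.042, 0.1979]
tool_rot: [[0.471, 0.882, -0.002], [0.882, -0.471, 0.001], [-0.0, -0.002, -1.0]]
ft_force: [-0.3, 0.2, -1.0]
grip_width: 0.027
```

```bash
python3 - <<'E'
from h import *
print(tf()[0])
im,d=snap('wrist','w3.png')
im2,d2=snap('scene','s3.png')
for q in imaging.pinpoint('wrist','gap_1')[:3]: print(np.round(q["pixel"],1),round(q["score"],2),atz('wrist',q["pixel"],.016).round(4))
cv2.imwrite('pics/s3c.png',cv2.resize(cv2.convertScaleAbs(im2[110:320,250:430],alpha=1.6),None,fx=2.8,fy=2.8))
E
```

```text
[0.53594905 0.04199746 0.19786838]
[322.3 130.8] 0.66 [0.5657 0.0952 0.016 ]
```

View pics/w3.png

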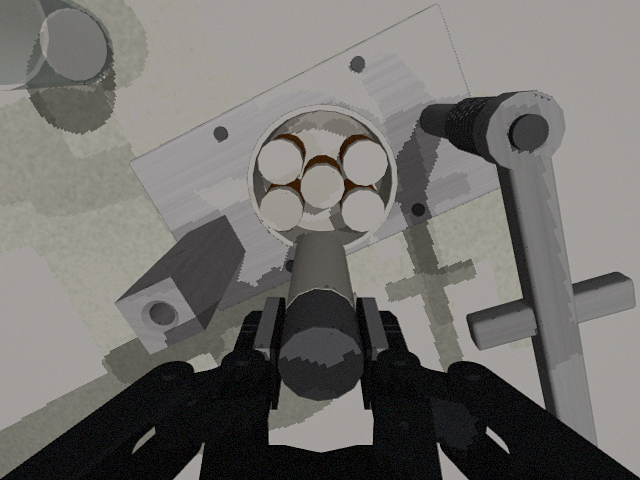

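View pics/s3c.png

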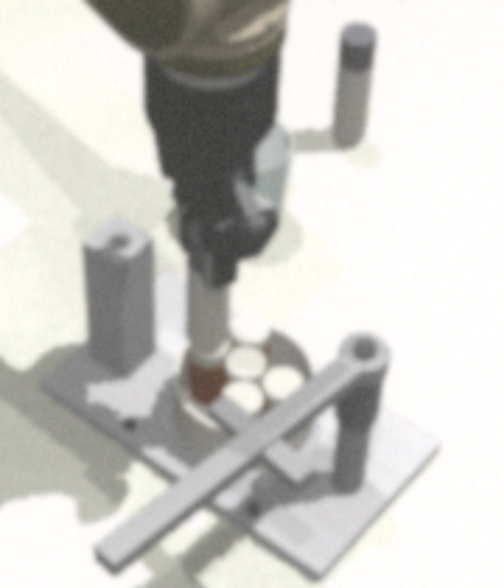

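```bash
python3 - <<'E'
from h import *
im,d=snap('wrist'); C=cloud('wrist',d); P,R=tf()
S=((C-P)@R)[250:480].reshape(-1,3); S=S[(d[250:480].ravel()>0)&(S[:,2]<.03)&(abs(S[:,0])<.06)]
for lo in np.arange(-.12,.03,.01):
    m=(S[:,2]>=lo)&(S[:,2]<lo+.01)
    if m.sum()>5: q=S[m]; print(round(lo,3),m.sum(),'y',q[:,1].min().round(3),q[:,1].max().round(3),'x',q[:,0].min().round(3),q[:,0].max().round(3))
togo([.5369,.0413,.111],-28)
E
```

```text
-0.08 438 y -0.021 0.021 x 0.016 0.019
-0.07 12380 y -0.061 0.061 x 0.005 0.018
-0.06 12435 y -0.058 0.059 x -0.003 0.018
-0.05 9672 y -0.053 0.054 x -0.013 0.017
-0.04 9913 y -0.049 0.049 x -0.014 0.014
-0.03 3047 y -0.044 0.044 x -0.012 0.014
-0.02 7114 y -0.027 0.027 x -0.013 0.015
-0.01 2386 y -0.027 0.027 x -0.011 0.015
-0.0 1886 y -0.027 0.027 x 0.002 0.015
0.01 900 y -0.025 0.025 x 0.002 0.015
0.02 618 y -0.014 0.013 x 0.0 0.015
from [0.5362 0.0424 0.1986] yaw -28.02
shift [-0.0022  0.0041  0.292 ]
turn [-0.0005  0.     -0.0005]
```

Emit:
step_arm --steps '[0, -0.002, 0.003, 0.07, 0, 0, 0, 0, -0.002, 0.003, 0.13, 0, 0, 0, 0, -0.002, 0.003, 0.17, 0, 0, 0, 0, -0.002, 0.003, 0.2, 0, 0, 0, 0, -0.002, 0.003, 0.23, 0, 0, 0, 0, -0.002, 0.003, 0.25, 0, 0, 0, 0, -0.002, 0.003, 0.25, 0, 0, 0]'

```text
time_s: 7.0
position: [0.5366, 0.0403, 0.1232]
tool_rot: [[0.471, 0.882, -0.001], [0.882, -0.471, 0.0], [-0.0, -0.001, -1.0]]
ft_force: [-0.7, -0.1, -1.1]
grip_width: 0.0272
```

```bash
python3 - <<'E'
from h import *
togo([.5369,.0413,.111],-28)
E
```

```text
from [0.5366 0.0403 0.1232] yaw -28.13
shift [ 0.0035 -0.0005  0.0408]
turn [-0.0013  0.0005 -0.0029]
```

Emit:
step_arm --steps '[0, 0.002, 0, 0.012, 0, 0, 0, 0, 0.002, 0, 0.024, 0, 0, 0, 0, 0.002, 0, 0.036, 0, 0, 0, 0, 0.002, 0, 0.04, 0, 0, 0, 0, 0.002, 0, 0.04, 0, 0, 0]'

```text
time_s: 7.5
position: [0.537, 0.0407, 0.1117]
tool_rot: [[0.472, 0.882, -0.0], [0.882, -0.472, 0.0], [-0.0, -0.0, -1.0]]
ft_force: [0.7, -1.1, -0.6]
grip_width: 0.0269
```

Emit:
step_arm --steps '[0, 0, 0, 0.003, 0, 0, 0, 0, 0, 0, 0.003, 0, 0, 0, 0.55, 0, 0, 0.003, 0, 0, 0, 0.55, 0, 0, 0.003, 0, 0, 0, 0.55, 0, 0, 0.003, 0, 0, 0, 0.55, 0, 0, 0.003, 0, 0, 0]'

```text
time_s: 8.1
position: [0.5371, 0.0406, 0.1109]
tool_rot: [[0.472, 0.882, -0.0], [0.882, -0.472, -0.0], [-0.0, -0.0, -1.0]]
ft_force: [-0.5, 0.0, -0.5]
grip_width: 0.0471
```

Emit:
step_arm --steps '[0.55, 0, 0, -0.06, 0, 0, 0, 0.55, 0, 0, -0.15, 0, 0, 0, 0.55, 0, 0, -0.28, 0, 0, 0, 0.55, 0, 0, -0.36, 0, 0, 0, 0.55, 0, 0, -0.36, 0, 0, 0]'

```text
time_s: 8.6
position: [0.5382, 0.0406, 0.2223]
tool_rot: [[0.472, 0.882, 0.007], [0.882, -0.472, -0.001], [0.002, 0.006, -1.0]]
ft_force: [1.2, 0.1, -0.9]
grip_width: 0.0471
```

```bash
python3 - <<'E'
from h import *
im,d=snap('wrist','w4.png'); C=cloud('wrist',d)
S=C.reshape(-1,3); S=S[(S[:,2]>.115)&(S[:,2]<.135)&(np.hypot(S[:,0]-.537,S[:,1]-.042)<.03)]
print(len(S),((S.min(0)+S.max(0))/2).round(4),np.median(S,0).round(4),np.ptp(S,0).round(4))
togo([.4495,.351,.21],-28)
E
```

```text
1841 [0.5359 0.0416 0.1205] [0.5367 0.0429 0.124 ] [0.0275 0.0276 0.0111]
from [0.5374 0.0406 0.2201] yaw -28.14
shift [ 0.7741 -0.7464  0.0323]
turn [ 0.0035 -0.0012 -0.0031]
```

View pics/w4.png

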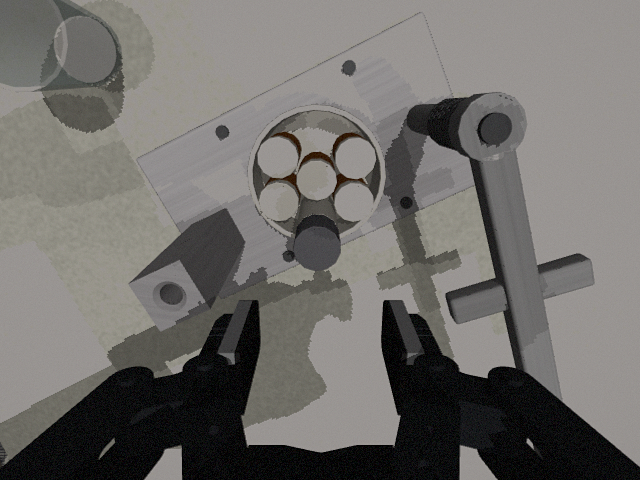

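Emit:
step_arm --steps '[0.7, 0.77, -0.745, 0, 0, 0, 0, 0.7, 0.77, -0.745, 0, 0, 0, 0, 0.7, 0.77, -0.745, 0, 0, 0, 0, 0.7, 0.77, -0.745, 0, 0, 0, 0, 0.7, 0.77, -0.745, 0, 0, 0, 0, 0.7, 0.77, -0.745, 0, 0, 0, 0, 0.7, 0.77, -0.745, 0, 0, 0, 0, 0.8, 0.77, -0.745, 0, 0, 0, 0, 0.8, 0.77, -0.745, 0, 0, 0, 0]'

```text
time_s: 9.55
position: [0.4486, 0.3494, 0.2177]
tool_rot: [[0.471, 0.882, -0.002], [0.882, -0.471, -0.001], [-0.002, -0.001, -1.0]]
ft_force: [0.8, -0.6, -0.2]
grip_width: 0.0683
```

```bash
python3 - <<'E'
from h import *
print(tf()[0])
im,d=snap('wrist','w5.png'); C=cloud('wrist',d)
S=C.reshape(-1,3); S=S[(S[:,2]>.1)&(S[:,2]<.125)&(np.hypot(S[:,0]-.449,S[:,1]-.350)<.03)]
print(len(S),((S.min(0)+S.max(0))/2).round(4),np.median(S,0).round(4),np.ptp(S,0).round(4))
togo([.4495,.350,.095],-28)
E
```

```text
[0.44863651 0.34944671 0.21771991]
1722 [0.4492 0.3525 0.1063] [0.45   0.3535 0.1104] [0.0275 0.0276 0.0127]
from [0.449  0.3489 0.218 ] yaw -28.17
shift [ 0.0046 -0.      0.4101]
turn [-0.0009  0.002  -0.0038]
```

View pics/w5.png

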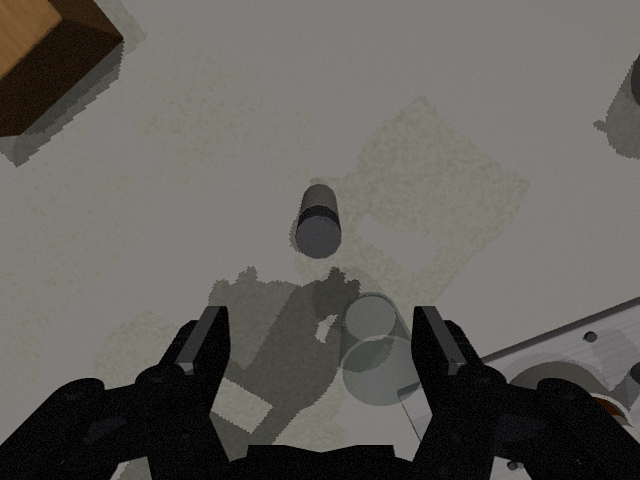

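```bash
python3 - <<'E'
from h import *
b=atz('top',(219.9,278.3),0); b2=atz('wrist',(372,312),0); b3=atz('wrist',(381,370),.085); b4=atz('scene',(335.4,189.3),0); print(b,b2,b3,b4)
P,R=tf(); 
for q in (b,b2,b3,b4): print(((q-np.array([.4495,.3505,0]))@R)[:2])
E
```

```text
[0.43712411 0.23025836 0.        ] [0.44117997 0.23200618 0.        ] [0.43722815 0.23174568 0.085     ] [4.36771957e-01 2.22797365e-01 1.11022302e-16]
[-0.11184012  0.04585829]
[-0.10838451  0.0486085 ]
[-0.11061528  0.04518645]
[-0.1185835   0.04907032]
```

Emit:
step_arm --steps '[0.8, 0.008, -0.002, 0.3, 0, 0, 0, 0.8, 0.008, -0.002, 0.41, 0, 0, 0, 0.8, 0.008, -0.002, 0.41, 0, 0, 0, 0.8, 0.008, -0.002, 0.41, 0, 0, 0, 0.8, 0.008, -0.002, 0.41, 0, 0, 0, 0, 0.008, -0.002, 0.41, 0, 0, 0, 0, 0.008, -0.002, 0.41, 0, 0, 0, 0, 0.008, -0.002, 0.41, 0, 0, 0, 0, 0.008, -0.002, 0.41, 0, 0, 0, 0, 0.008, -0.002, 0.41, 0, 0, 0]'

```text
time_s: 10.6
position: [0.4498, 0.3525, 0.0972]
tool_rot: [[0.471, 0.882, 0.002], [0.882, -0.471, 0.001], [0.002, 0.001, -1.0]]
ft_force: [-1.7, 0.2, 6.5]
grip_width: 0.0271
```

Emit:
step_arm --steps '[0, 0, 0, -0.2, 0, 0, 0, 0, 0, 0, -0.4, 0, 0, 0, 0, 0, 0, -0.4, 0, 0, 0, 0, 0, 0, -0.4, 0, 0, 0, 0, 0, 0, -0.4, 0, 0, 0]'

```text
time_s: 11.1
position: [0.4492, 0.352, 0.2154]
tool_rot: [[0.472, 0.882, -0.0], [0.882, -0.472, -0.0], [-0.001, -0.0, -1.0]]
ft_force: [-0.2, -0.3, -1.8]
grip_width: 0.0267
```

```bash
python3 - <<'E'
from h import *
togo([.5653,.0945,.21],-28)
E
```

```text
from [0.4492 0.352  0.2154] yaw -28.14
shift [-0.5744  0.746   0.0183]
turn [-0.0003  0.0006 -0.003 ]
```

Emit:
step_arm --steps '[0, -0.574, 0.746, 0.01, 0, 0, 0, 0, -0.574, 0.746, 0.01, 0, 0, 0, 0, -0.574, 0.746, 0.01, 0, 0, 0, 0, -0.574, 0.746, 0.01, 0, 0, 0, 0, -0.574, 0.746, 0.01, 0, 0, 0, 0, -0.574, 0.746, 0.01, 0, 0, 0, 0, -0.574, 0.746, 0.01, 0, 0, 0, 0, -0.574, 0.746, 0.01, 0, 0, 0, 0, -0.574, 0.746, 0.01, 0, 0, 0]'

```text
time_s: 12.0
position: [0.565, 0.0958, 0.212]
tool_rot: [[0.471, 0.882, -0.002], [0.882, -0.471, 0.0], [-0.001, -0.002, -1.0]]
ft_force: [0.8, 0.5, -0.5]
grip_width: 0.0273
```

```bash
python3 - <<'E'
from h import *
im,d=snap('wrist','w6.png')
im2,d2=snap('scene','s6.png')
cv2.imwrite('pics/s6c.png',cv2.resize(cv2.convertScaleAbs(im2[110:320,250:430],alpha=1.6),None,fx=2.8,fy=2.8))
togo([.5655,.0947,.113],-28)
E
```

```text
from [0.5651 0.096  0.2126] yaw -28.04
shift [-0.003   0.0035  0.3319]
turn [-0.001   0.0004 -0.0009]
```

View pics/w6.png

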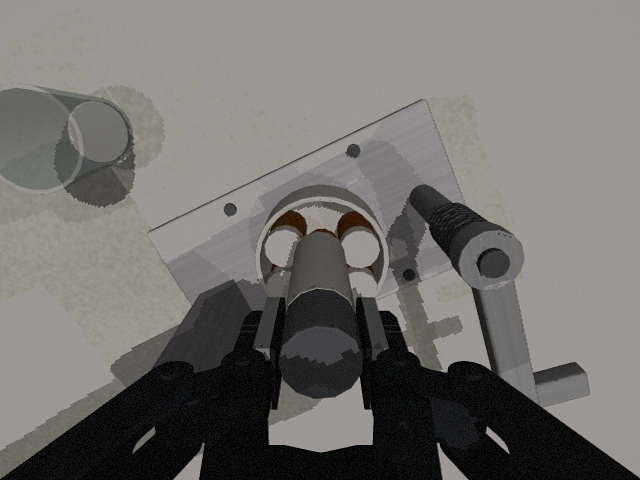

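View pics/s6c.png

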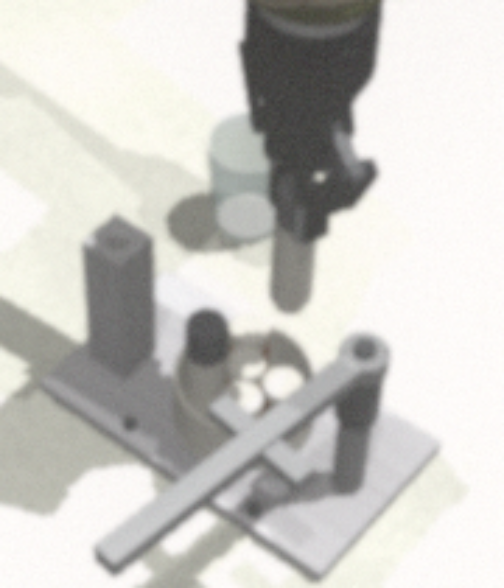

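Emit:
step_arm --steps '[0, -0.003, 0.003, 0.08, 0, 0, 0, 0, -0.003, 0.003, 0.14, 0, 0, 0, 0, -0.003, 0.003, 0.19, 0, 0, 0, 0, -0.003, 0.003, 0.22, 0, 0, 0, 0, -0.003, 0.003, 0.25, 0, 0, 0, 0, -0.003, 0.003, 0.27, 0, 0, 0, 0, -0.003, 0.003, 0.29, 0, 0, 0, 0, -0.003, 0.003, 0.29, 0, 0, 0]'

```text
time_s: 12.9
position: [0.5658, 0.0936, 0.1254]
tool_rot: [[0.472, 0.882, -0.001], [0.882, -0.472, 0.0], [-0.0, -0.001, -1.0]]
ft_force: [-0.3, -1.0, -0.1]
grip_width: 0.0271
```

Emit:
step_arm --steps '[0, 0, 0, 0.01, 0, 0, 0, 0, 0, 0, 0.02, 0, 0, 0, 0, 0, 0, 0.03, 0, 0, 0, 0, 0, 0, 0.035, 0, 0, 0, 0, 0, 0, 0.035, 0, 0, 0]'

```text
time_s: 13.4
position: [0.5659, 0.0935, 0.1152]
tool_rot: [[0.472, 0.882, -0.0], [0.882, -0.472, 0.0], [-0.0, -0.0, -1.0]]
ft_force: [-0.2, 0.9, -0.8]
grip_width: 0.0271
```

Emit:
step_arm --steps '[0, 0, 0, 0.004, 0, 0, 0, 0, 0, 0, 0.008, 0, 0, 0, 0, 0, 0, 0.008, 0, 0, 0]'

```text
time_s: 13.7
position: [0.5661, 0.0936, 0.1132]
tool_rot: [[0.472, 0.882, 0.0], [0.882, -0.472, -0.0], [0.0, 0.0, -1.0]]
ft_force: [0.1, 0.7, 1.5]
grip_width: 0.0268
```

Emit:
step_arm --steps '[0, 0, 0, 0.003, 0, 0, 0, 0, 0, 0, 0.003, 0, 0, 0]'

```text
time_s: 13.9
position: [0.5663, 0.0936, 0.1132]
tool_rot: [[0.472, 0.882, 0.002], [0.882, -0.472, 0.0], [0.001, 0.001, -1.0]]
ft_force: [-2.0, -0.1, 8.4]
grip_width: 0.027
```

Contact with the floor; release and rise.

Emit:
step_arm --steps '[0.55, 0, 0, -0.002, 0, 0, 0, 0.55, 0, 0, -0.002, 0, 0, 0, 0.55, 0, 0, -0.002, 0, 0, 0, 0.55, 0, 0, -0.002, 0, 0, 0, 0.55, 0, 0, -0.06, 0, 0, 0, 0.55, 0, 0, -0.15, 0, 0, 0, 0.55, 0, 0, -0.28, 0, 0, 0, 0.55, 0, 0, -0.4, 0, 0, 0, 0.55, 0, 0, -0.4, 0, 0, 0]'

```text
time_s: 14.8
position: [0.5676, 0.0936, 0.237]
tool_rot: [[0.472, 0.882, 0.009], [0.882, -0.472, -0.0], [0.004, 0.008, -1.0]]
ft_force: [0.2, -0.3, -1.0]
grip_width: 0.0471
```

```bash
python3 - <<'E'
from h import *
im,d=snap('wrist','w7.png'); C=cloud('wrist',d)
for c in ((.537,.042),(.5655,.095)):
    S=C.reshape(-1,3); S=S[(S[:,2]>.115)&(S[:,2]<.135)&(np.hypot(S[:,0]-c[0],S[:,1]-c[1])<.03)]
    print(len(S),((S.min(0)+S.max(0))/2).round(4),np.median(S,0).round(4),np.ptp(S,0).round(4))
im,d=snap('top','t7.png'); C=cloud('top',d)
for c in ((.537,.039),(.5655,.092)):
    S=C.reshape(-1,3); S=S[(S[:,2]>.115)&(S[:,2]<.135)&(np.hypot(S[:,0]-c[0],S[:,1]-c[1])<.03)]
    if len(S):print(len(S),((S.min(0)+S.max(0))/2).round(4),np.median(S,0).round(4),np.ptp(S,0).round(4))
print(tf())
E
```

```text
1432 [0.5356 0.0419 0.1201] [0.5365 0.0434 0.1233] [0.0271 0.0284 0.0102]
1629 [0.564  0.0939 0.1202] [0.5646 0.0949 0.1233] [0.0274 0.0275 0.0102]
191 [0.5365 0.0384 0.1225] [0.5367 0.0383 0.1241] [0.0259 0.0249 0.0143]
89 [0.5642 0.0971 0.1221] [0.5637 0.0954 0.1244] [0.0231 0.0147 0.0109]
(array([0.56597253, 0.09355627, 0.23222388]), array([[ 4.71621558e-01,  8.81800751e-01,  7.36081037e-04],
       [ 8.81800998e-01, -4.71621669e-01, -2.48974615e-05],
       [ 3.25197167e-04,  6.60819173e-04, -9.99999729e-01]]))
```

View pics/w7.png

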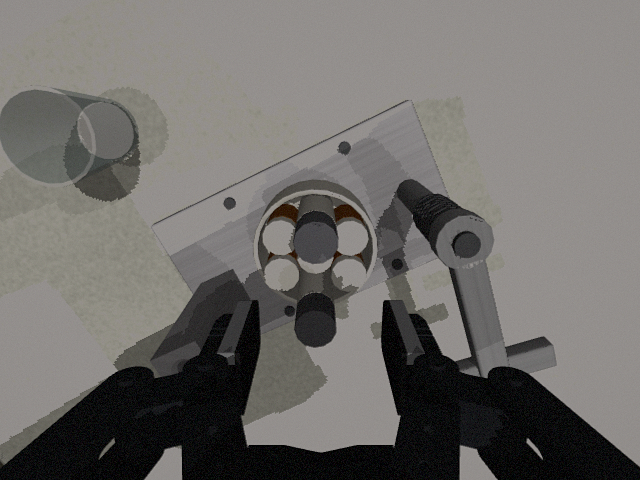

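```bash
python3 - <<'E'
from h import *
togo([.4445,-.333,.23],-10)
E
```

```text
from [0.566  0.0936 0.2322] yaw -28.14
shift [-1.4448  0.3135  0.0072]
turn [ 9.000e-04 -3.000e-04 -4.031e-01]
```

Emit:
step_arm --steps '[0.55, -1, 0.22, 0, 0, 0, -0.2, 0.55, -1, 0.22, 0, 0, 0, -0.2, 0.55, -1, 0.22, 0, 0, 0, -0.2, 0.55, -1, 0.22, 0, 0, 0, -0.2, 0.55, -1, 0.22, 0, 0, 0, -0.2, 0.55, -1, 0.22, 0, 0, 0, -0.2, 0.55, -1, 0.22, 0, 0, 0, -0.2]'

```text
time_s: 15.6
position: [0.481, -0.2059, 0.2303]
tool_rot: [[0.332, 0.943, -0.003], [0.943, -0.332, 0.001], [-0.0, -0.003, -1.0]]
ft_force: [0.7, 1.3, -0.1]
grip_width: 0.047
```

```bash
python3 - <<'E'
from h import *
togo([.4445,-.333,.23],-10)
E
```

```text
from [ 0.481  -0.2059  0.2303] yaw -19.41
shift [-0.4399  0.0259  0.001 ]
turn [-0.0038 -0.0003 -0.2091]
```

Emit:
step_arm --steps '[0.55, -0.44, 0.026, 0, 0, 0, -0.2, 0.55, -0.44, 0.026, 0, 0, 0, -0.2, 0.55, -0.44, 0.026, 0, 0, 0, -0.2, 0.55, -0.44, 0.026, 0, 0, 0, -0.2, 0.55, -0.44, 0.026, 0, 0, 0, -0.2]'

```text
time_s: 16.1
position: [0.4465, -0.329, 0.2307]
tool_rot: [[0.177, 0.984, -0.002], [0.984, -0.177, 0.003], [0.002, -0.002, -1.0]]
ft_force: [0.3, 0.5, -0.1]
grip_width: 0.0467
```

```bash
python3 - <<'E'
from h import *
im,d=snap('wrist','w8.png'); C=cloud('wrist',d)
c=(.4445,-.333)
S=C.reshape(-1,3); S=S[(S[:,2]>.09)&(S[:,2]<.12)&(np.hypot(S[:,0]-c[0],S[:,1]-c[1])<.03)]
print(len(S),((S.min(0)+S.max(0))/2).round(4),np.median(S,0).round(4),np.ptp(S,0).round(4))
for q in imaging.pinpoint('wrist','pin_c')[:3]: print(np.round(q["pixel"],1),round(q["score"],2),atz('wrist',q["pixel"],.0575).round(4))
togo([.4445,-.332,.0935],-10)
E
```

```text
705 [ 0.4456 -0.3323  0.099 ] [ 0.4459 -0.3304  0.1053] [0.0176 0.018  0.0172]
[321.5 217.8] 0.59 [ 0.4473 -0.3308  0.0575]
from [ 0.4471 -0.328   0.2314] yaw -10.07
shift [-0.0152 -0.0057  0.4598]
turn [-0.0014 -0.0017 -0.0016]
```

View pics/w8.png

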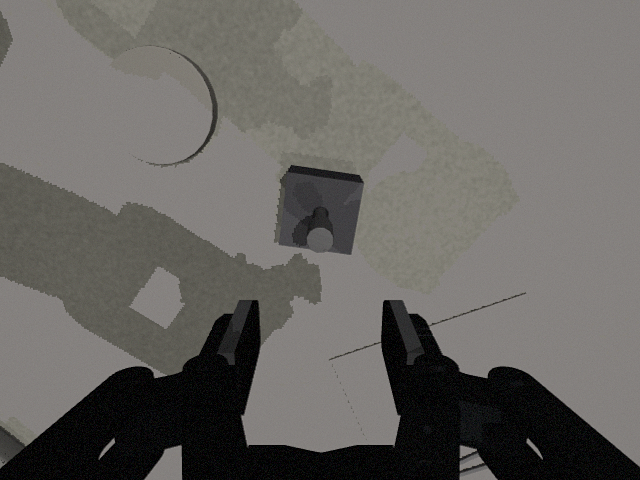

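Emit:
step_arm --steps '[0.55, -0.016, -0.004, 0.25, 0, 0, 0, 0.55, -0.016, -0.004, 0.4, 0, 0, 0, 0.55, -0.016, -0.004, 0.455, 0, 0, 0, 0.55, -0.016, -0.004, 0.455, 0, 0, 0, 0.55, -0.016, -0.004, 0.455, 0, 0, 0, 0, -0.016, -0.004, 0.455, 0, 0, 0, 0, -0.016, -0.004, 0.455, 0, 0, 0, 0, -0.016, -0.004, 0.455, 0, 0, 0, 0, -0.016, -0.004, 0.455, 0, 0, 0, 0, -0.016, -0.004, 0.455, 0, 0, 0]' --grip_force 80

```text
time_s: 17.2
position: [0.4454, -0.3345, 0.0978]
tool_rot: [[0.176, 0.984, 0.003], [0.984, -0.176, -0.003], [-0.002, 0.003, -1.0]]
ft_force: [-0.9, 1.0, 7.7]
grip_width: 0.015
```

Emit:
step_arm --steps '[0, 0, 0, 0, 0, 0, 0, 0, 0, 0, -0.05, 0, 0, 0, 0, 0, 0, -0.15, 0, 0, 0, 0, 0, 0, -0.3, 0, 0, 0, 0, 0, 0, -0.45, 0, 0, 0, 0, 0, 0, -0.5, 0, 0, 0, 0, 0, 0, -0.5, 0, 0, 0]'

```text
time_s: 17.9
position: [0.4453, -0.3343, 0.249]
tool_rot: [[0.176, 0.984, 0.004], [0.984, -0.176, -0.005], [-0.004, 0.005, -1.0]]
ft_force: [-0.3, -0.1, -1.7]
grip_width: 0.0157
```

```bash
python3 - <<'E'
from h import *
P,R=tf(); print(P)
im,d=snap('wrist','w9.png'); C=cloud('wrist',d); L=(C-P)@R
np.save('L9.npy',L)
for n in ('scene','top'):
    im2,_=snap(n,n[0]+'9.png')
    for q in imaging.pinpoint(n,'pin_c')[:2]: print(n,np.round(q["pixel"],1),round(q["score"],2))
    p=proj(n,P).astype(int); print(n,p)
    x0=max(p[0]-70,0);y0=max(p[1]-60,0)
    cv2.imwrite('pics/%s9c.png'%n[0],cv2.resize(cv2.convertScaleAbs(im2[y0:y0+140,x0:x0+160],alpha=1.6),None,fx=4,fy=4))
S=L.reshape(-1,3); m=(abs(S[:,0])<.02)&(abs(S[:,1])<.012)&(S[:,2]>-.05)&(S[:,2]<.1)
S=S[m]
for lo in np.arange(-.03,.1,.01):
    k=(S[:,2]>=lo)&(S[:,2]<lo+.01)
    if k.sum()>3: q=S[k]; print(lo.round(2),k.sum(),'x',q[:,0].min().round(4),q[:,0].max().round(4),'y',q[:,1].min().round(4),q[:,1].max().round(4))
E
```

```text
[ 0.44527738 -0.33432895  0.24903192]
scene [119.7 317.4] 0.52
scene [109 302]
top [546.5 271.6] 0.43
top [559 270]
-0.03 848 x -0.0114 0.0128 y -0.012 0.012
-0.02 1506 x -0.0114 0.0121 y -0.012 0.012
-0.01 2636 x -0.0113 0.012 y -0.012 0.012
0.0 1003 x -0.011 0.0119 y -0.012 0.012
0.01 679 x 0.0053 0.0118 y -0.012 0.012
0.02 187 x 0.0052 0.0108 y -0.0084 0.0071
0.03 131 x 0.0031 0.0072 y -0.0052 0.0039
0.04 186 x 0.0028 0.0072 y -0.0055 0.004
0.05 167 x 0.0028 0.0068 y -0.0058 0.0038
0.06 140 x 0.0033 0.0072 y -0.0055 0.0035
0.07 125 x 0.0028 0.007 y -0.0058 0.0037
0.08 41 x 0.0032 0.007 y -0.0059 0.0032
```

View pics/w9.png

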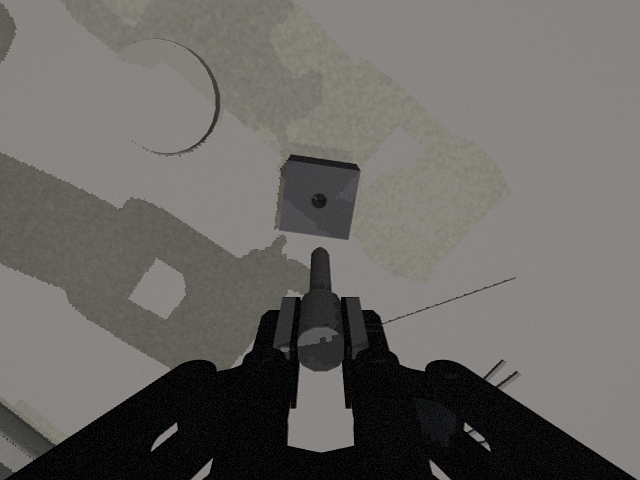

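View pics/s9c.png

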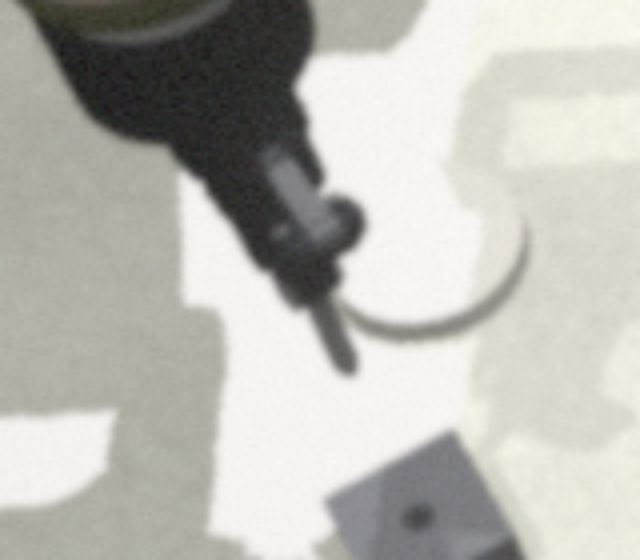

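```bash
python3 - <<'E'
from h import *
L=np.load('L9.npy').reshape(-1,3); m=(abs(L[:,0]-.004)<.006)&(abs(L[:,1]+.001)<.006)&(L[:,2]>.05)&(L[:,2]<.12); print(np.percentile(L[m][:,2],[90,95,99,100]))
togo([.647,-.130,.28],-2)
E
```

```text
[0.07938736 0.08143594 0.08452108 0.08999373]
from [ 0.4445 -0.3336  0.2442] yaw -10.15
shift [ 0.787   0.5448 -0.119 ]
turn [-0.0025 -0.0024 -0.181 ]
```

Emit:
step_arm --steps '[0, 0, 0, -0.12, 0, 0, 0, 0, 0.2, 0.14, -0.12, 0, 0, -0.1, 0, 0.787, 0.545, -0.12, 0, 0, -0.18, 0, 0.787, 0.545, -0.12, 0, 0, -0.18, 0, 0.787, 0.545, -0.12, 0, 0, -0.18, 0, 0.787, 0.545, -0.12, 0, 0, -0.18, 0, 0.787, 0.545, -0.12, 0, 0, -0.18, 0, 0.787, 0.545, -0.12, 0, 0, -0.18, 0, 0.787, 0.545, -0.12, 0, 0, -0.18, 0, 0.787, 0.545, -0.12, 0, 0, -0.18]'

```text
time_s: 19.15
position: [0.6468, -0.131, 0.281]
tool_rot: [[0.037, 0.999, -0.001], [0.999, -0.037, 0.0], [0.0, -0.001, -1.0]]
ft_force: [0.2, -1.1, -0.8]
grip_width: 0.0153
```

```bash
python3 - <<'E'
from h import *
P,R=tf(); print(P)
for n in ('wrist','top','scene'): 
    im,_=snap(n,n[0]+'10.png')
im=cv2.imread('pics/t10.png'); cv2.imwrite('pics/t10c.png',cv2.resize(cv2.convertScaleAbs(im[130:310,240:520],alpha=1.8),None,fx=2.8,fy=2.8))
im=cv2.imread('pics/s10.png'); cv2.imwrite('pics/s10c.png',cv2.resize(cv2.convertScaleAbs(im[180:360,200:420],alpha=1.6),None,fx=3,fy=3))
togo([.647,-.130,.225],-2)
E
```

```text
[ 0.64680609 -0.13101319  0.28101384]
from [ 0.6468 -0.1312  0.2818] yaw -2.13
shift [0.0042 0.0007 0.1892]
turn [-0.0001  0.0001 -0.0029]
```

View pics/w10.png

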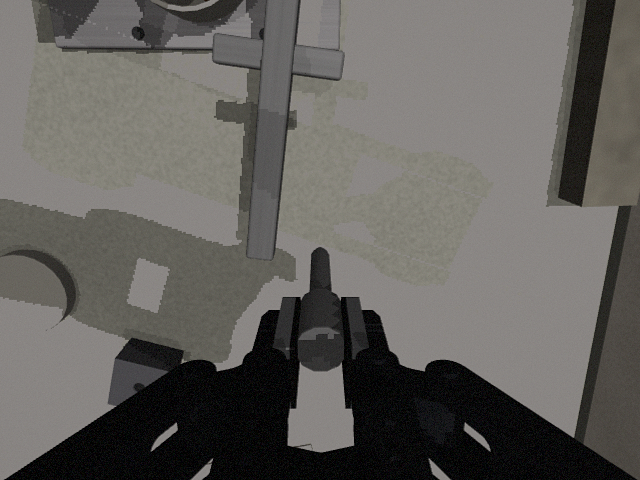

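View pics/s10c.png

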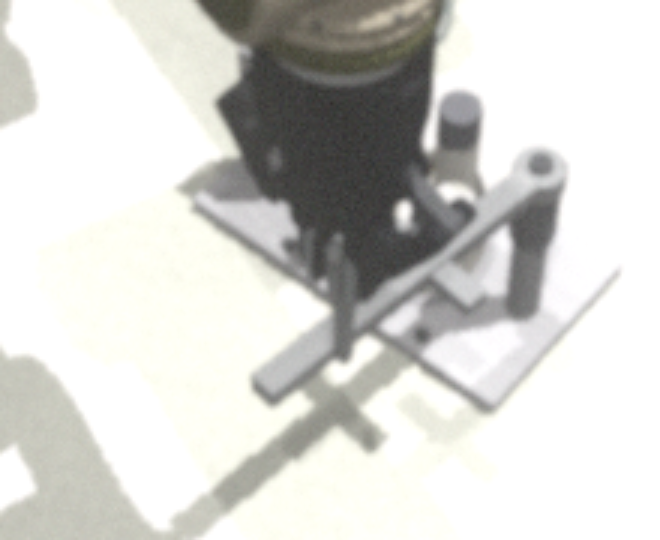

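Emit:
step_arm --steps '[0, 0.004, 0, 0.1, 0, 0, 0, 0, 0.004, 0, 0.189, 0, 0, 0, 0, 0.004, 0, 0.189, 0, 0, 0, 0, 0.004, 0, 0.189, 0, 0, 0]'

```text
time_s: 19.7
position: [0.6473, -0.1296, 0.2258]
tool_rot: [[0.036, 0.999, 0.0], [0.999, -0.036, -0.0], [-0.0, 0.0, -1.0]]
ft_force: [-0.4, -0.5, -0.8]
grip_width: 0.0154
```

```bash
cat > arc.py <<'E'
from h import *
import sys
piv=np.array([.6405,.060]); off=np.array([.001,-.0005,0])
def arc(f0,f1,n,z,r=.1905):
    P,R=tf(); print('at',P.round(4),'polar',np.degrees(np.arctan2(*((P[:2]-piv)[::-1])))%360,np.hypot(*(P[:2]-piv)))
    for f in np.linspace(f0,f1,n+1)[1:]:
        a=np.radians(f-274.2); y=np.array([np.cos(a),np.sin(a),0]); zz=np.array([0,0,-1.]); Rt=np.stack([np.cross(y,zz),y,zz],1)
        p=np.r_[piv+r*np.array([np.cos(np.radians(f)),np.sin(np.radians(f))]),z]-Rt@off
        s=R.T@(p-P)/.3; rv=np.degrees(cv2.Rodrigues(R.T@Rt)[0].ravel())/45
        print(round(f,1),s.round(3),rv.round(3))
arc(*[float(x) for x in sys.argv[1:3]],int(sys.argv[3]),float(sys.argv[4]))
E
python3 arc.py 272 242 10 .225
```

```text
at [ 0.6473 -0.1296  0.2258] polar 272.0616270409118 0.18975583741147828
269.0 [-0.007 -0.032  0.003] [0.001 0.    0.069]
266.0 [-0.007 -0.066  0.003] [0.001 0.    0.136]
263.0 [-0.005 -0.099  0.003] [0.001 0.    0.203]
260.0 [-0.002 -0.132  0.003] [0.001 0.    0.269]
257.0 [ 0.004 -0.165  0.003] [0.001 0.    0.336]
254.0 [ 0.011 -0.198  0.003] [0.001 0.    0.403]
251.0 [ 0.02  -0.23   0.003] [0.001 0.    0.469]
248.0 [ 0.03  -0.262  0.003] [0.001 0.    0.536]
245.0 [ 0.042 -0.293  0.003] [0.001 0.    0.603]
242.0 [ 0.056 -0.323  0.003] [0.001 0.    0.669]
```

Emit:
step_arm --steps '[0, -0.007, -0.032, 0.003, 0, 0, 0.07, 0, -0.007, -0.066, 0.003, 0, 0, 0.136, 0, -0.005, -0.099, 0.003, 0, 0, 0.203, 0, -0.002, -0.132, 0.003, 0, 0, 0.27, 0, 0.004, -0.165, 0.003, 0, 0, 0.336, 0, 0.011, -0.198, 0.003, 0, 0, 0.403, 0, 0.02, -0.23, 0.003, 0, 0, 0.47, 0, 0.03, -0.262, 0.003, 0, 0, 0.536, 0, 0.042, -0.293, 0.003, 0, 0, 0.603, 0, 0.056, -0.323, 0.003, 0, 0, 0.67]'

```text
time_s: 20.7
position: [0.5516, -0.1096, 0.2264]
tool_rot: [[0.535, 0.845, 0.005], [0.845, -0.535, -0.003], [0.0, 0.005, -1.0]]
ft_force: [2.2, -1.8, -1.2]
grip_width: 0.0154
```

```bash
python3 - <<'E'
from h import *
im,d=snap('wrist','w11.png')
im,d=snap('scene','s11.png')
cv2.imwrite('pics/s11c.png',cv2.resize(cv2.convertScaleAbs(im[170:360,200:420],alpha=1.6),None,fx=3,fy=3))
E
python3 arc.py 242 212 10 .225
```

```text
at [ 0.5513 -0.1092  0.2264] polar 242.20119362210016 0.19130605243116983
239.0 [-0.002 -0.034  0.005] [ 0.006 -0.     0.066]
236.0 [-0.002 -0.068  0.004] [ 0.006 -0.001  0.133]
233.0 [-0.001 -0.101  0.004] [ 0.006 -0.001  0.199]
230.0 [ 0.003 -0.134  0.004] [ 0.006 -0.001  0.266]
227.0 [ 0.008 -0.167  0.004] [ 0.006 -0.001  0.333]
224.0 [ 0.015 -0.2    0.004] [ 0.006 -0.001  0.399]
221.0 [ 0.024 -0.232  0.004] [ 0.005 -0.001  0.466]
218.0 [ 0.034 -0.264  0.004] [ 0.005 -0.001  0.533]
215.0 [ 0.047 -0.295  0.003] [ 0.005 -0.002  0.599]
212.0 [ 0.06  -0.326  0.003] [ 0.005 -0.002  0.666]
```

View pics/w11.png

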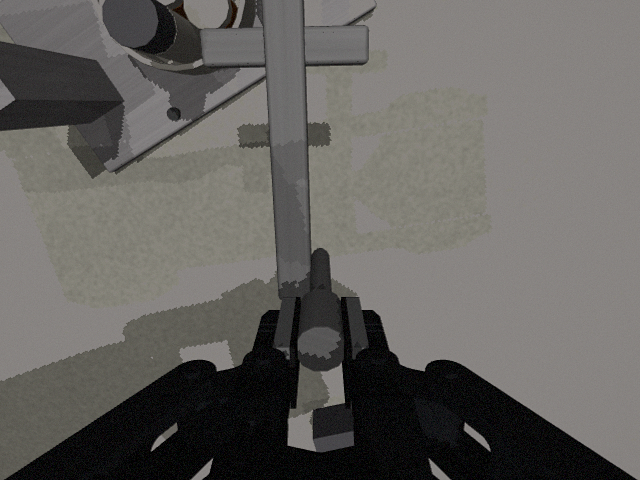

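View pics/s11c.png

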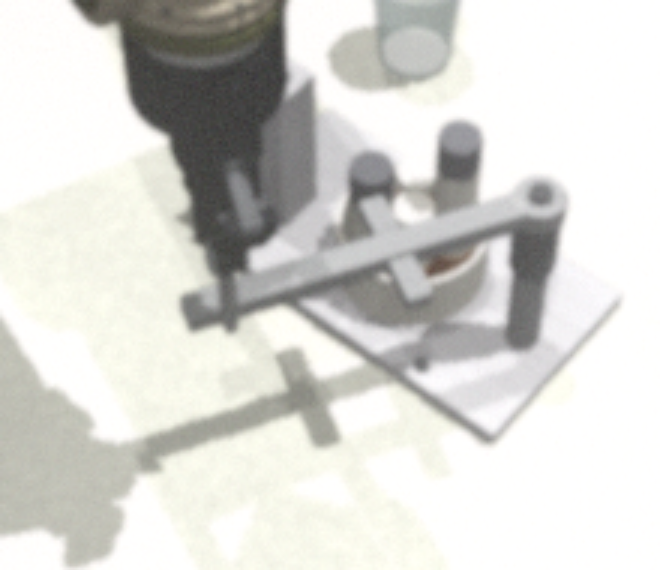

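Emit:
step_arm --steps '[0, -0.002, -0.034, 0, 0, 0, 0.066, 0, -0.002, -0.068, 0, 0, 0, 0.133, 0, -0.001, -0.101, 0, 0, 0, 0.2, 0, 0.003, -0.134, 0, 0, 0, 0.266, 0, 0.008, -0.167, 0, 0, 0, 0.333, 0, 0.015, -0.2, 0, 0, 0, 0.4, 0, 0.024, -0.232, 0, 0, 0, 0.466, 0, 0.034, -0.264, 0, 0, 0, 0.533, 0, 0.047, -0.295, 0, 0, 0, 0.6, 0, 0.06, -0.326, 0, 0, 0, 0.666]'

```text
time_s: 21.8
position: [0.4787, -0.0423, 0.2256]
tool_rot: [[0.885, 0.466, 0.003], [0.466, -0.885, -0.002], [0.001, 0.003, -1.0]]
ft_force: [0.5, -2.3, 0.1]
grip_width: 0.0155
```

```bash
python3 - <<'E'
from h import *
im,d=snap('wrist','w12.png')
im,d=snap('scene','s12.png')
cv2.imwrite('pics/s12c.png',cv2.resize(cv2.convertScaleAbs(im[150:340,200:420],alpha=1.6),None,fx=3,fy=3))
E
python3 arc.py 212 188 8 .227
```

```text
at [ 0.4784 -0.0417  0.2255] polar 212.0929328258728 0.19137166894190588
209.0 [-0.002 -0.033 -0.005] [ 0.003 -0.002  0.069]
206.0 [-0.002 -0.066 -0.005] [ 0.003 -0.002  0.136]
203.0 [-0.    -0.1   -0.005] [ 0.003 -0.002  0.203]
200.0 [ 0.004 -0.133 -0.005] [ 0.003 -0.002  0.269]
197.0 [ 0.009 -0.166 -0.005] [ 0.003 -0.002  0.336]
194.0 [ 0.016 -0.199 -0.006] [ 0.003 -0.002  0.403]
191.0 [ 0.025 -0.231 -0.006] [ 0.003 -0.002  0.469]
188.0 [ 0.035 -0.263 -0.006] [ 0.003 -0.003  0.536]
```

View pics/w12.png

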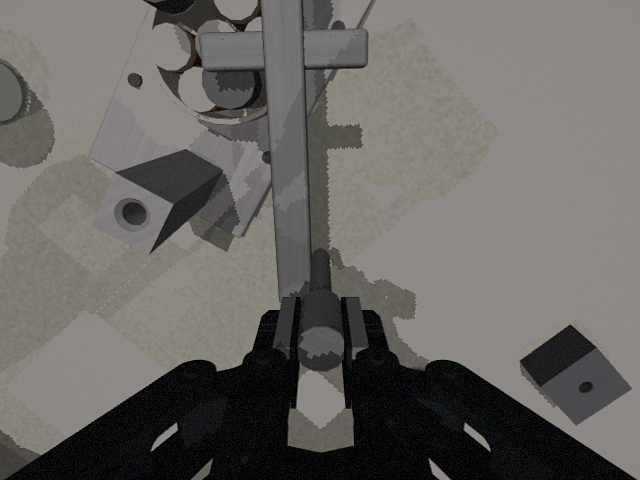

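View pics/s12c.png

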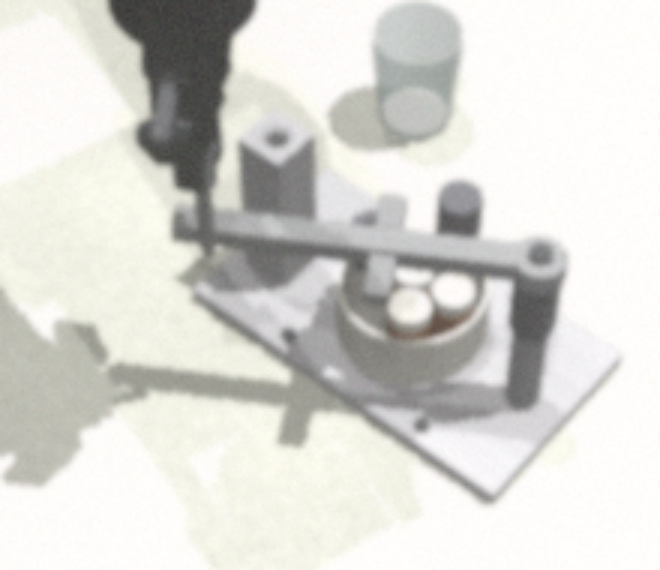

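```bash
python3 - <<'E'
from h import *
P,R=tf()
for z in (.125,.13,.135,.14,.145): print(z,proj('scene',[P[0],P[1],z]).round(1))
im=cv2.imread('pics/s12.png'); cv2.imwrite('pics/s12d.png',cv2.resize(cv2.convertScaleAbs(im[205:250,240:300],alpha=1.6),None,fx=12,fy=12,interpolation=cv2.INTER_CUBIC))
im,d=snap('wrist'); K,T=cal('wrist'); L=((cloud('wrist',d)-P)@R).reshape(-1,3)
m=(abs(L[:,0]-.004)<.006)&(abs(L[:,1]+.001)<.006)&(L[:,2]>.05)&(L[:,2]<.12); print(np.percentile(L[m][:,2],[90,95,99,100]))
im=cv2.imread('pics/w12.png'); print([ (z,proj('wrist',P+R@np.array([.005,-.001,z])).round(1)) for z in (.08,.085,.09,.095)])
E
```

```text
0.125 [268.5 238.3]
0.13 [268.3 236.5]
0.135 [268.2 234.7]
0.14 [268.  232.9]
0.145 [267.9 231.1]
[0.07786404 0.07999778 0.08464095 0.08649086]
[(0.08, array([317.2, 250.6])), (0.085, array([317.2, 247.5])), (0.09, array([317.3, 244.5])), (0.095, array([317.4, 241.6]))]
```

View pics/s12d.png

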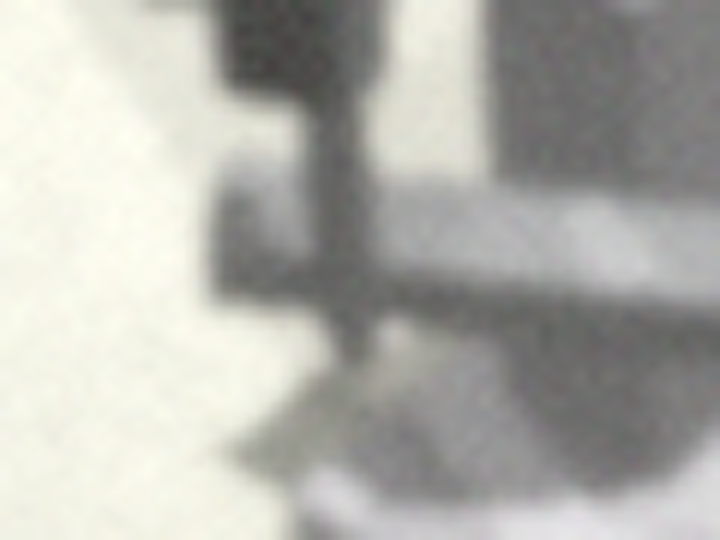

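Emit:
step_arm --steps '[0, -0.002, -0.033, -0.01, 0, 0, 0.069, 0, -0.002, -0.066, -0.01, 0, 0, 0.136, 0, 0, -0.1, -0.01, 0, 0, 0.203, 0, 0.004, -0.133, -0.01, 0, 0, 0.27, 0, 0.009, -0.166, -0.01, 0, 0, 0.336, 0, 0.016, -0.199, -0.01, 0, 0, 0.403, 0, 0.025, -0.231, -0.01, 0, 0, 0.47, 0, 0.03, -0.248, -0.01, 0, 0, 0.5]'

```text
time_s: 22.75
position: [0.4515, 0.0282, 0.2276]
tool_rot: [[0.996, 0.094, 0.0], [0.094, -0.996, -0.001], [0.0, 0.001, -1.0]]
ft_force: [-1.7, -3.6, 0.9]
grip_width: 0.0154
```

```bash
python3 - <<'E'
from h import *
s=env.observe(); print(s["ft_force"])
im,d=snap('wrist','w13.png'); C=cloud('wrist',d)
for q in imaging.pinpoint('wrist','pin_hole')[:2]: print(np.round(q["pixel"],1),round(q["score"],2),atz('wrist',q["pixel"],.134).round(4))
im,d=snap('scene','s13.png')
cv2.imwrite('pics/s13c.png',cv2.resize(cv2.convertScaleAbs(im[150:340,200:420],alpha=1.6),None,fx=3,fy=3))
E
python3 arc.py 189 181 2 .2285
```

```text
[-1.700968   -3.63741027  0.90916019]
[267.4 246.3] 0.85 [0.4513 0.058  0.134 ]
at [0.4516 0.028  0.2275] polar 189.61715470986454 0.19155374820206503
185.0 [-0.002 -0.05  -0.003] [ 0.001 -0.001  0.104]
181.0 [ 0.    -0.095 -0.003] [ 0.001 -0.001  0.193]
```

View pics/w13.png

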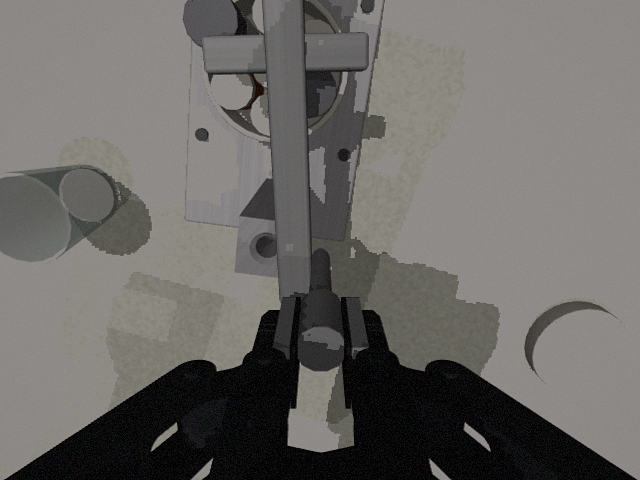

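View pics/s13c.png

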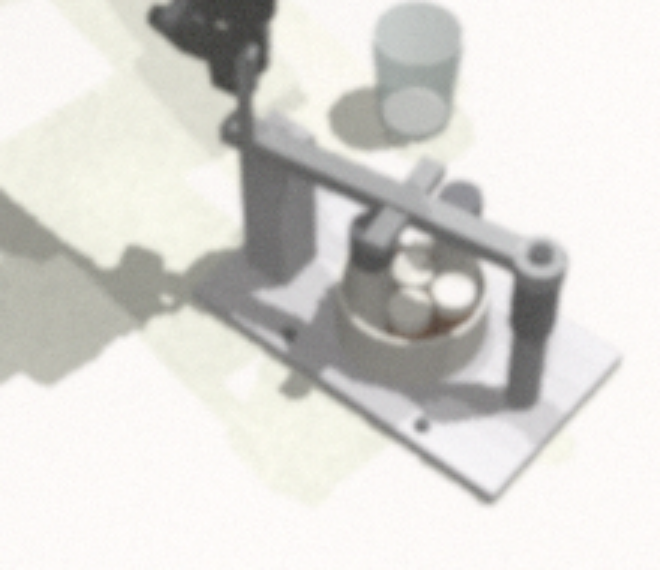

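Emit:
step_arm --steps '[0, 0, -0.03, -0.003, 0, 0, 0.06, 0, 0, -0.06, -0.003, 0, 0, 0.12, 0, 0.002, -0.09, -0.003, 0, 0, 0.19, 0, 0.002, -0.098, -0.003, 0, 0, 0.19, 0, 0.002, -0.098, -0.003, 0, 0, 0.19]'

```text
time_s: 23.4
position: [0.4491, 0.0575, 0.2279]
tool_rot: [[0.999, -0.053, -0.0], [-0.053, -0.999, -0.0], [-0.0, 0.0, -1.0]]
ft_force: [-1.5, -3.4, -0.7]
grip_width: 0.0154
```

```bash
python3 - <<'E'
from h import *
P,R=tf(); print(P,R[:,1],env.observe()["ft_force"])
im,d=snap('wrist','w14.png'); L=((cloud('wrist',d)-P)@R).reshape(-1,3)
m=(abs(L[:,0]-.004)<.008)&(abs(L[:,1]+.001)<.008)&(L[:,2]>.045)&(L[:,2]<.07); S=L[m]; print(np.median(S,0),np.percentile(S[:,1],[2,98]),np.percentile(S[:,0],[2,98]))
for q in imaging.pinpoint('wrist','pin_hole')[:2]: print(np.round(q["pixel"],1),round(q["score"],2),atz('wrist',q["pixel"],.134).round(4))
cv2.imwrite('pics/w14c.png',cv2.resize(cv2.convertScaleAbs(im[190:310,240:400],alpha=1.8),None,fx=5,fy=5))
im,d=snap('scene','s14.png')
cv2.imwrite('pics/s14c.png',cv2.resize(cv2.convertScaleAbs(im[160:240,250:350],alpha=1.6),None,fx=7,fy=7))
E
```

```text
[0.44909251 0.05753811 0.22792447] [-5.34710780e-02 -9.98569350e-01  3.11344704e-04] [-1.51496343 -3.42423521 -0.6591944 ]
[0.00514248 0.00050791 0.05651425] [-0.00410427  0.00511304] [0.00241083 0.00615044]
[317.4 247.7] 0.8 [0.4508 0.0586 0.134 ]
```

View pics/w14c.png

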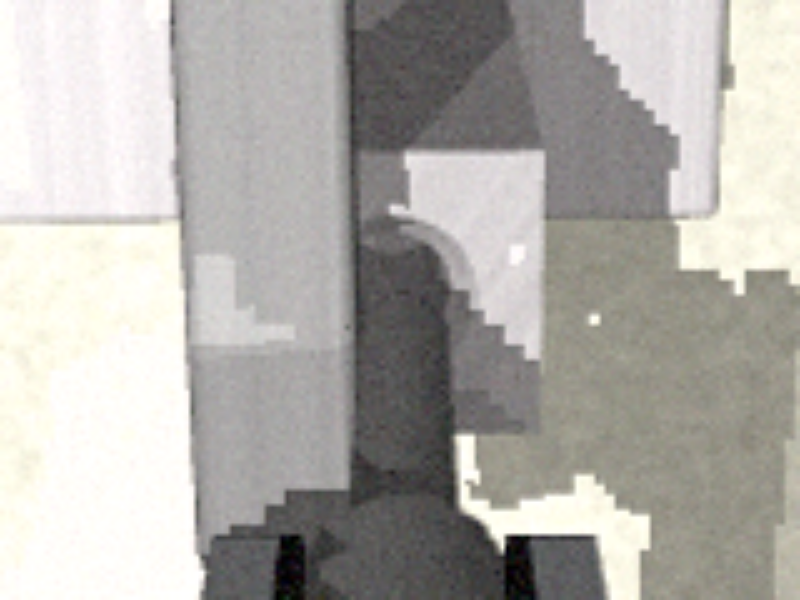

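View pics/s14c.png

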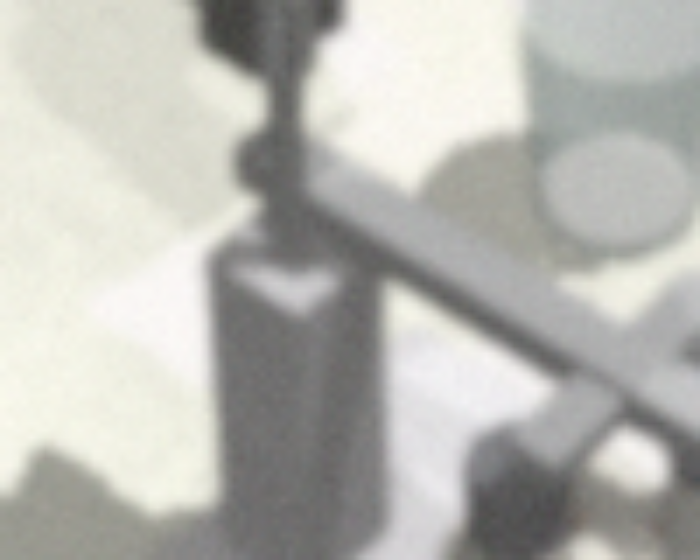

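Emit:
step_arm --steps '[0, 0.003, -0.004, 0, 0, 0, 0, 0, 0.003, -0.004, 0.01, 0, 0, 0, 0, 0.003, -0.004, 0.02, 0, 0, 0, 0, 0.003, -0.004, 0.03, 0, 0, 0, 0, 0.003, -0.004, 0.04, 0, 0, 0, 0, 0.003, -0.004, 0.04, 0, 0, 0]'

```text
time_s: 24.15
position: [0.45, 0.059, 0.2155]
tool_rot: [[0.998, -0.056, -0.0], [-0.056, -0.998, 0.0], [-0.0, -0.0, -1.0]]
ft_force: [0.4, -3.7, -3.3]
grip_width: 0.0154
```

Emit:
step_arm --steps '[0, 0, 0, 0.012, 0, 0, 0, 0, 0, 0, 0.024, 0, 0, 0, 0, 0, 0, 0.036, 0, 0, 0, 0, 0, 0, 0.048, 0, 0, 0, 0, 0, 0, 0.06, 0, 0, 0, 0, 0, 0, 0.06, 0, 0, 0]'

```text
time_s: 24.75
position: [0.4498, 0.059, 0.1973]
tool_rot: [[0.998, -0.056, -0.001], [-0.056, -0.998, 0.0], [-0.001, -0.0, -1.0]]
ft_force: [0.1, -2.7, -2.6]
grip_width: 0.0153
```

Smooth. Continue to the bottom.

Emit:
step_arm --steps '[0, 0, 0, 0.01, 0, 0, 0, 0, 0, 0, 0.02, 0, 0, 0, 0, 0, 0, 0.03, 0, 0, 0, 0, 0, 0, 0.034, 0, 0, 0, 0, 0, 0, 0.034, 0, 0, 0]'

```text
time_s: 25.25
position: [0.4498, 0.059, 0.1874]
tool_rot: [[0.998, -0.056, -0.001], [-0.056, -0.998, 0.0], [-0.001, -0.0, -1.0]]
ft_force: [0.1, -3.7, -2.0]
grip_width: 0.0154
```

Emit:
step_arm --steps '[0, 0, 0, 0.004, 0, 0, 0, 0, 0, 0, 0.008, 0, 0, 0, 0, 0, 0, 0.008, 0, 0, 0]'

```text
time_s: 25.55
position: [0.4502, 0.059, 0.1858]
tool_rot: [[0.998, -0.056, 0.001], [-0.056, -0.998, -0.0], [0.001, 0.0, -1.0]]
ft_force: [-1.5, -3.6, 4.4]
grip_width: 0.0152
```

```bash
python3 - <<'E'
from h import *
im,d=snap('wrist','w15.png')
im,d=snap('scene','s15.png')
cv2.imwrite('pics/s15c.png',cv2.resize(cv2.convertScaleAbs(im[150:300,240:420],alpha=1.6),None,fx=4,fy=4))
E
```

```text
(no output)
```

View pics/s15c.png

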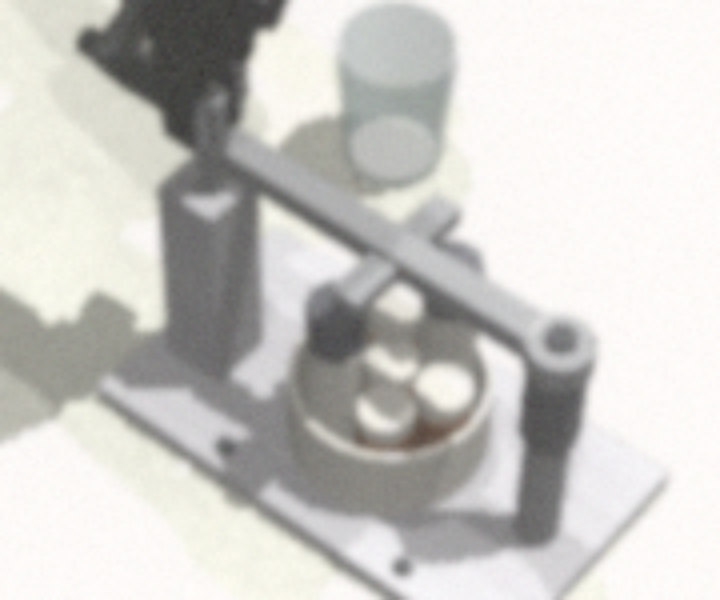

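View pics/w15.png

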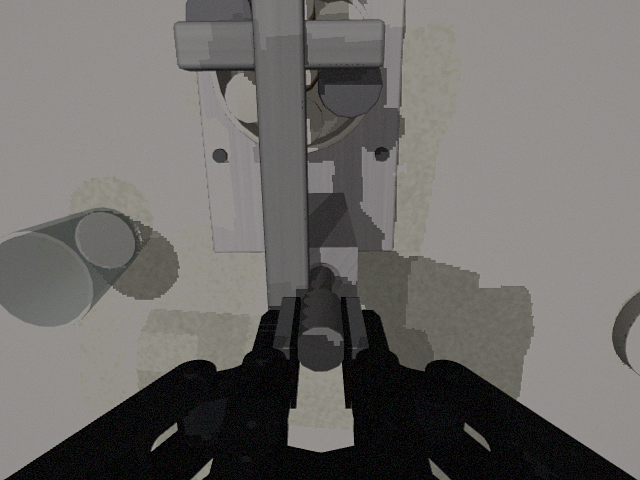

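Emit:
step_arm --steps '[0.4, 0, 0, 0, 0, 0, 0, 0.4, 0, 0, 0, 0, 0, 0, 0.4, 0, 0, 0, 0, 0, 0, 0.4, 0, 0, -0.05, 0, 0, 0, 0.4, 0, 0, -0.15, 0, 0, 0, 0.4, 0, 0, -0.3, 0, 0, 0, 0.4, 0, 0, -0.45, 0, 0, 0, 0.4, 0, 0, -0.45, 0, 0, 0]'

```text
time_s: 26.45
position: [0.4514, 0.0591, 0.3255]
tool_rot: [[0.998, -0.056, 0.011], [-0.056, -0.998, -0.001], [0.011, 0.0, -1.0]]
ft_force: [-0.1, -1.2, -1.3]
grip_width: 0.0342
```

```bash
python3 - <<'E'
from h import *
im,d=snap('wrist','w16.png'); C=cloud('wrist',d)
S=C.reshape(-1,3); S=S[(S[:,2]>.17)&(S[:,2]<.21)&(np.hypot(S[:,0]-.45,S[:,1]-.058)<.03)]
print(len(S),((S.min(0)+S.max(0))/2).round(4),np.median(S,0).round(4),np.ptp(S,0).round(4))
im,d=snap('scene','s16.png')
cv2.imwrite('pics/s16c.png',cv2.resize(cv2.convertScaleAbs(im[150:300,240:420],alpha=1.6),None,fx=4,fy=4))
for t in ('pin_hole','pin_c','pivot','keeper_push'):
    for q in imaging.pinpoint('wrist',t)[:2]: print(t,np.round(q["pixel"],1),round(q["score"],2))
E
```

```text
705 [0.4508 0.0536 0.1811] [0.4528 0.0538 0.1897] [0.0172 0.0183 0.0219]
pin_hole [320.4 213.1] 0.76
pin_c [324.7 211. ] 0.72
pin_c [330.3  66.9] 0.71
pivot [304.4  89. ] 0.58
pivot [337.  100.4] 0.4
keeper_push [303.2 214.9] 0.89
```

View pics/s16c.png

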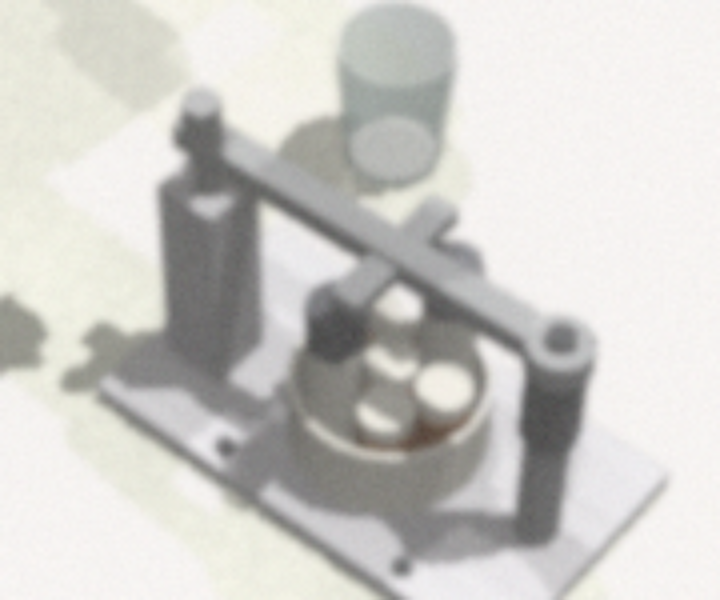

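View pics/w16.png

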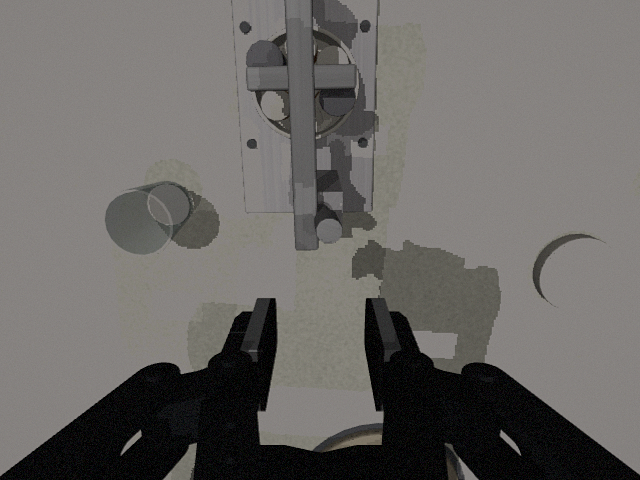

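```bash
python3 - <<'E'
from h import *
im,d=snap('wrist','w17.png'); C=cloud('wrist',d).reshape(-1,3)
S=C[(C[:,2]>.145)&(C[:,2]<.165)&(C[:,0]>.44)&(C[:,0]<.61)&(abs(C[:,1]-.07)<.04)]
rows=[]
for x in list(np.arange(.47,.535,.01)):
    q=S[(abs(S[:,0]-x)<.005)]; rows.append((x,(q[:,1].min()+q[:,1].max())/2)); 
r=np.array(rows); print(r.round(4)); p=np.polyfit(*r.T,1); print('arm heading',180+np.degrees(np.arctan(p[0])),'y at pot x .551',np.polyval(p,.551),'pot .067')
for c in ((.537,.042),(.5655,.095)):
    q=C[(C[:,2]>.115)&(C[:,2]<.132)&(np.hypot(C[:,0]-c[0],C[:,1]-c[1])<.02)]; print(len(q),np.median(q,0).round(4))
print(env.observe()["time_s"],env.observe()["ft_force"])
E
```

```text
[[0.47   0.0695]
 [0.48   0.069 ]
 [0.49   0.0687]
 [0.5    0.0684]
 [0.51   0.0678]
 [0.52   0.0678]
 [0.53   0.0674]]
arm heading 178.0584640013343 y at pot x .551 0.06662760727651645 pot .067
868 [0.5344 0.0415 0.1264]
861 [0.569  0.0931 0.1265]
26.8 [ 0.16944185 -0.70161314  0.35331805]
```

Emit:
step_arm --steps '[0.4, 0, 0.5, -0.1, 0, 0, 0, 0.4, 0, 0.8, -0.1, 0, 0, 0, 0.4, 0, 0.8, -0.1, 0, 0, 0, 0.4, 0, 0.8, -0.1, 0, 0, 0, 0.4, 0, 0.8, -0.1, 0, 0, 0, 0.4, 0, 0.8, -0.1, 0, 0, 0, 0.4, 0, 0.8, -0.1, 0, 0, 0]'

```text
time_s: 27.5
position: [0.4364, -0.1812, 0.3495]
tool_rot: [[0.998, -0.058, -0.001], [-0.058, -0.998, 0.001], [-0.001, -0.001, -1.0]]
ft_force: [0.4, 0.4, -0.2]
grip_width: 0.0341
```

```bash
python3 - <<'E'
from h import *
im,d=snap('top','t17.png'); C=cloud('top',d).reshape(-1,3)
for c in ((.5365,.0384),(.5645,.092)):
    q=C[(C[:,2]>.115)&(C[:,2]<.132)&(np.hypot(C[:,0]-c[0],C[:,1]-c[1])<.022)]; print(len(q),((q.min(0)+q.max(0))/2).round(4),np.median(q,0).round(4))
q=C[(C[:,2]>.165)&(C[:,2]<.22)&(np.hypot(C[:,0]-.45,C[:,1]-.055)<.03)]; print('pin',len(q),np.median(q,0),q[:,2].max())
for t in ('beaker','dish','wash_bottle','vial0_c','keeper_push'):
    for z in imaging.pinpoint('top',t)[:6]: print(t,np.round(z["pixel"],1),round(z["score"],2))
cv2.imwrite('pics/t17c.png',cv2.resize(cv2.convertScaleAbs(im[130:310,130:410],alpha=1.8),None,fx=2.8,fy=2.8))
E
```

```text
162 [0.5341 0.0383 0.1217] [0.535  0.0383 0.124 ]
109 [0.5712 0.0909 0.1238] [0.5705 0.0917 0.124 ]
pin 100 [0.45205131 0.05093853 0.19077983] 0.19393770204578253
beaker [221.2 278. ] 0.91
dish [459.4 334.6] 0.66
dish [303.1 158.3] 0.46
wash_bottle [183.4 134. ] 0.86
vial0_c [302.8 218.1] 0.58
vial0_c [303.4 266.3] 0.36
keeper_push [294.4 266.5] 0.97
```

View pics/t17c.png

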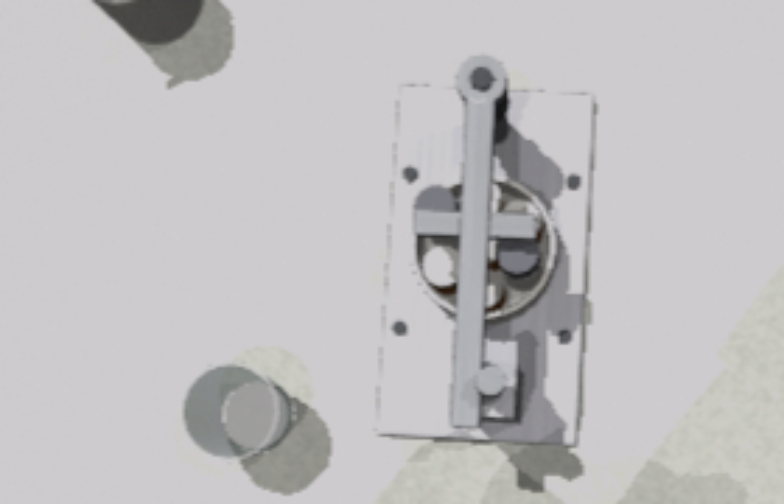

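```bash
python3 -c "
from rig import close_job
print(close_job())"
```

```text
the job is handed in; nothing more can be done
None
```

I handed the job in at about 28 s of the 72 s allowed. Both tubes are in the pot, the keeper arm is swung over it, and the pin is locked in the post. No verdict was reported.

**What I did:** I lowered each tall tube into its own gap until it stood on the pot floor, then released it. Gripping the pin by its head, I used its shank to sweep the keeper arm round, then lowered the pin until it touched bottom and let go.

**Last checks:**
- **Tubes:** Before the arm was swung over, both tube tops measured about 0.123–0.124 m high and centred within about 2 mm of the gaps. Afterwards the tops read 0.124–0.127 m. By then the crossbar hid part of them, so their centres could no longer be measured properly.
- **Pin:** The top of the pin is at about 0.191 m, against 0.193 m expected when fully seated. It leans about 0.09 rad, pushed by the arm, which is under the 0.2 rad limit.
- **Keeper arm:** It measures about 1.43 rad in the wrist picture and rests against the pin.
- **Bystanders:** The beaker, dish and wash bottle are within 2 pixels of where the top camera first saw them.
- **Vials:** They looked upright in every view that showed them, but I did not measure their positions again at the end. Some are hidden under the arm from above.

**Disagreements:**
- The wrist and top cameras differed by 3–4 mm in y throughout. I placed things using positions measured within one camera.
- The gripper read 15 mm on the 18 mm pin head. The pictures showed it held upright, and I did not find out why the reading was low.
- Estimates of how far the pin's foot hung below the gripper ranged from 84 to 91 mm, so I raised the pin 3 mm before it passed over the post.

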